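# Bush the drum turntable and lock its keeper ring

### The job

Fit the two-pin spanner into the holes of the recessed keeper ring on the drum turntable's plate and turn it anticlockwise to its open stop, so that its ears clear the bores; then press every bronze bushing on the mat, shoulder up, fully home into a bore of its own. Fit the spanner again and turn the ring clockwise to its locked stop, ears over the bores, then stand the spanner upright back in its wooden rest. Leave everything else on the counter where it is.

Things in the scene. Friction and masses are not known exactly. Their poses are not given: they have to be found in the camera images.
- plate: Aluminium swivel plate of a drum-tuning turntable, 180 x 180 x 36 mm, fixed, with three bores 120 degrees apart round a brass keeper ring. Origin: centre of its underside; z up. A seated flange is 6 mm from the ring's rim on the side of the plate's centre: put the fingers to either side of the line from plate centre to bore, not on it.
- bore0 (a point): Centre of the mouth of bore 0 in the plate's top face, 36 mm above the counter, 62 mm from the plate's centre; axes of the plate, z up. Bore 33 mm across. A bushing drops in freely for 6 mm; the last 6 mm is tight and takes a steady push of 8 to 12 N until the flange bottoms on the plate. It then stays.
- bore1 (a point): Centre of the mouth of bore 1 in the plate's top face, 36 mm above the counter, 62 mm from the plate's centre; axes of the plate, z up. Bore 33 mm across. A bushing drops in freely for 6 mm; the last 6 mm is tight and takes a steady push of 8 to 12 N until the flange bottoms on the plate. It then stays.
- bore2 (a point): Centre of the mouth of bore 2 in the plate's top face, 36 mm above the counter, 62 mm from the plate's centre; axes of the plate, z up. Bore 33 mm across. A bushing drops in freely for 6 mm; the last 6 mm is tight and takes a steady push of 8 to 12 N until the flange bottoms on the plate. It then stays.
- ring_face (a point): Centre of the keeper ring's recessed face, on its axis over the plate's centre, 45 mm above the counter and 5.5 mm below the ring's rim (72 mm outside, 58 mm inside diameter). x points at one of the two pin holes and turns with the ring; z up. Holes: round, 10.5 mm across, 9 mm deep, centres 14 mm either side of the axis along x.
- ring (a joint): Angle of the ring, rad, growing clockwise seen from above: 0 at the open stop, 1.15 at the locked stop; starts at 0.95 to 1.15. Stiff (0.08 N m), stays where left. Three ears, 14 mm wide, reach 60 mm from the axis, undersides 10.5 mm above the plate: squarely over the bores when locked, between them when open; they pass over flanges only if these are fully home.
- bushing0: Bronze flanged bushing, standing foot down: sleeve 30 mm across, 12 mm long, its foot tapered over 2 mm; on top a flange 40 mm across, 8 mm thick (12 to 20 mm above the foot). 50 to 100 g. Origin: centre of the foot; z up its axis. The fingertips can grip it by the flange. May be absent (two or three are present).
- bushing1: Bronze flanged bushing, standing foot down: sleeve 30 mm across, 12 mm long, its foot tapered over 2 mm; on top a flange 40 mm across, 8 mm thick (12 to 20 mm above the foot). 50 to 100 g. Origin: centre of the foot; z up its axis. The fingertips can grip it by the flange. May be absent (two or three are present).
- bushing2: Bronze flanged bushing, standing foot down: sleeve 30 mm across, 12 mm long, its foot tapered over 2 mm; on top a flange 40 mm across, 8 mm thick (12 to 20 mm above the foot). 50 to 100 g. Origin: centre of the foot; z up its axis. The fingertips can grip it by the flange. May be absent (two or three are present).
- mat: Thin blue felt mat on which the bushings stand, 220 x 160 x 2 mm, fixed. Origin: centre of its underside.
- spanner: Two-pin spanner, upright in its rest. Two pins down, 7 mm across, tapered tips, 8 mm long, 14 mm either side of the axis along x; then a disc 50 mm across (8 to 18 mm above the pin tips); then a red flat grip 46 mm long along x, 14 mm thick along y (18 to 58 mm above the tips). 150 to 310 g. Origin: on the axis, level with the pin tips; z up. Half a turn changes nothing.
- rest_top (a point): Centre of the top of the spanner's rest, a fixed wooden block 64 x 64 x 26 mm with a square well 40 x 40 mm, 14 mm deep; x and y along its sides. The spanner's disc lies on the block's top with the pins hanging in the well: its origin is then 8 mm below this point. Any turn of the spanner will do.
- bowl: Copper bowl, 110 mm across the rim, 45 mm tall. Bystander.
- fork: Steel tuning fork lying flat, 140 mm long, 31 mm wide, 10 mm thick. Bystander.
- stick: Flat bamboo burnishing stick, 150 x 14 x 8 mm. Bystander.
- hammer: Tuning hammer lying flat, 200 mm long. Bystander.

How it is judged:
On the way, in this order (a step that is already met when the one before it is completed fails the run):
1. the ring is turned anticlockwise to its open stop with the spanner's pins in it (horizontal distance between spanner and ring_face below 0.005 m and z of spanner in the frame of ring_face below -0.005 m and angle between spanner's own z axis and vertical below 0.12 rad and value of joint ring below 0.12 rad), for 0.1 s.
2. every bushing is fully home in a bore, the ring still open (((horizontal distance between bushing0 and bore0 below 0.004 m and z of bushing0 in the frame of bore0 below -0.0095 m and angle between bushing0's own z axis and vertical below 0.1 rad) or (horizontal distance between bushing0 and bore1 below 0.004 m and z of bushing0 in the frame of bore1 below -0.0095 m and angle between bushing0's own z axis and vertical below 0.1 rad) or (horizontal distance between bushing0 and bore2 below 0.004 m and z of bushing0 in the frame of bore2 below -0.0095 m and angle between bushing0's own z axis and vertical below 0.1 rad)) and ((horizontal distance between bushing1 and bore0 below 0.004 m and z of bushing1 in the frame of bore0 below -0.0095 m and angle between bushing1's own z axis and vertical below 0.1 rad) or (horizontal distance between bushing1 and bore1 below 0.004 m and z of bushing1 in the frame of bore1 below -0.0095 m and angle between bushing1's own z axis and vertical below 0.1 rad) or (horizontal distance between bushing1 and bore2 below 0.004 m and z of bushing1 in the frame of bore2 below -0.0095 m and angle between bushing1's own z axis and vertical below 0.1 rad)) and ((horizontal distance between bushing2 and bore0 below 0.004 m and z of bushing2 in the frame of bore0 below -0.0095 m and angle between bushing2's own z axis and vertical below 0.1 rad) or (horizontal distance between bushing2 and bore1 below 0.004 m and z of bushing2 in the frame of bore1 below -0.0095 m and angle between bushing2's own z axis and vertical below 0.1 rad) or (horizontal distance between bushing2 and bore2 below 0.004 m and z of bushing2 in the frame of bore2 below -0.0095 m and angle between bushing2's own z axis and vertical below 0.1 rad)) and value of joint ring below 0.5 rad), for 0.2 s.
3. both pins of the spanner are in the ring's holes again, the ring not yet turned home (horizontal distance between spanner and ring_face below 0.005 m and z of spanner in the frame of ring_face below -0.005 m and angle between spanner's own z axis and vertical below 0.12 rad and value of joint ring below 0.6 rad), for 0.1 s.
4. the ring is turned clockwise to its locked stop with the spanner's pins in it (horizontal distance between spanner and ring_face below 0.005 m and z of spanner in the frame of ring_face below -0.005 m and angle between spanner's own z axis and vertical below 0.12 rad and value of joint ring above 1.07 rad), for 0.1 s.
At the end, for the whole second after the job is handed in: Every bushing present stands in a bore of its own within 4 mm of its centre, its flange within 2.5 mm of the plate; the ring is within 0.08 rad of its locked stop; the spanner stands upright and still in its rest, within 10 mm of the middle, pins in the well (((horizontal distance between bushing0 and bore0 below 0.004 m and z of bushing0 in the frame of bore0 below -0.0095 m and angle between bushing0's own z axis and vertical below 0.1 rad) or (horizontal distance between bushing0 and bore1 below 0.004 m and z of bushing0 in the frame of bore1 below -0.0095 m and angle between bushing0's own z axis and vertical below 0.1 rad) or (horizontal distance between bushing0 and bore2 below 0.004 m and z of bushing0 in the frame of bore2 below -0.0095 m and angle between bushing0's own z axis and vertical below 0.1 rad)) and ((horizontal distance between bushing1 and bore0 below 0.004 m and z of bushing1 in the frame of bore0 below -0.0095 m and angle between bushing1's own z axis and vertical below 0.1 rad) or (horizontal distance between bushing1 and bore1 below 0.004 m and z of bushing1 in the frame of bore1 below -0.0095 m and angle between bushing1's own z axis and vertical below 0.1 rad) or (horizontal distance between bushing1 and bore2 below 0.004 m and z of bushing1 in the frame of bore2 below -0.0095 m and angle between bushing1's own z axis and vertical below 0.1 rad)) and ((horizontal distance between bushing2 and bore0 below 0.004 m and z of bushing2 in the frame of bore0 below -0.0095 m and angle between bushing2's own z axis and vertical below 0.1 rad) or (horizontal distance between bushing2 and bore1 below 0.004 m and z of bushing2 in the frame of bore1 below -0.0095 m and angle between bushing2's own z axis and vertical below 0.1 rad) or (horizontal distance between bushing2 and bore2 below 0.004 m and z of bushing2 in the frame of bore2 below -0.0095 m and angle between bushing2's own z axis and vertical below 0.1 rad)) and value of joint ring above 1.07 rad and horizontal distance between spanner and rest_top below 0.01 m and z of spanner in the frame of rest_top between -0.011 and -0.005 m and angle between spanner's own z axis and vertical below 0.1 rad and linear speed of spanner below 0.02 m/s); the robot touches nothing.
It fails at once if a bystander (bowl, fork, stick or hammer) is moved more than 4 cm (distance of any of bowl, fork, stick, hammer from where it was at the start of the episode above 0.04 m).
Of bushing0, bushing1, bushing2 only 2 to 3 are there at a start; the rules pass over those that are not, and their reading is None.
At some moment in a run one of bushing0, bushing1, bushing2 may be knocked a few centimetres aside while the robot is not near it.
It also fails if it takes over 200 s, if anything falls off the work surface, if the arm or the gripper's body presses on something with over 40 N, if the wrist force passes 120 N, or if a joint passes its speed limit or range.

### The arm

A 6-joint arm with a two-finger parallel gripper is mounted at the origin on the work surface. World frame = base frame: x ahead of the robot, y to its left, z up, the work surface at z = 0. Lengths are in m, angles in rad, forces in N, time in s.
With the tool pointing down it reaches from about 0.225 to 0.875 m from the base axis. Payload 3.4 kg.
Tool frame: the origin (TCP) lies between the finger pads; the fingertips stand 11 mm ahead of it and the grasp point (between the pads) lies 8 mm behind it; z points along the fingers, y is the line along which they close (so a half turn about z gives the same grasp; the last joint's range is limited). The gripper opens to 85 mm and grips with 20 to 120 N. Pads are 22 mm wide; open, the fingers measure 114 mm over their backs; the gripper's body (76 mm by 85 mm) begins 54 mm behind the grasp point. The pads swing forward as they close: fully open they stand 13 mm farther back than shut.
Start: joints at [-1.249, 0.276, 1.505, -0, 1.361, -0.121], TCP at [0.246, -0.52, 0.242] pointing down, gripper open.
Joint ranges: [-2.89, 2.89], [-0.75, 2.08], [0.22, 2.7], [-1.18, 4.32], [0.11, 2.71], [-2.7, 2.7]. Speed limits (rad/s): [2.57, 2.57, 3.14, 3.14, 3.14, 3.14].

### API

Orientations are given as a unit quaternion [w, x, y, z].
In Python, from rig import sensors, eyes, manip gives the robot as it stands.
- The arm moves only by the tool drive_tool, never from a script. Its argument "deltas" is a list of rows, each an object with "linear": the shift along the world's x, y, z in mm, a list of three; "twist": the turn about the world's z in degrees; "claw": the opening, from 0 (shut) to 1 (fully open). In form: [{"linear": [tx, ty, tz], "twist": twist, "claw": claw}, ...]. A call has 1 to 12 rows; each row is the pose to reach, as a shift and turn from the pose commanded when the call began; what a row does not reach only later rows make up. A row lasts 1/12 s, in which the tool goes at most 41.7 mm and 7.16 degrees, less where a joint would pass 70% of its speed; a pose out of reach is approached as far as the arm can. A call with a gripper value outside its range is refused whole. The fingers move at their own pace and stop on an object; "squeeze" is the grip in N (left out, the last holds). Time passes only in rows, so rows that repeat a pose let the fingers close. It gives the time, the measured TCP pose, the force, the opening and the grip force at its end, in the units of the state.
- sensors.get_state(): the state, without advancing time (a new reading comes with each control period).
- eyes.get_image(name): name is "scene" or "top"; returns the picture (420x560x3 uint8, red, green, blue); there is no depth.
- eyes.camera_model(name): a dict with "intrinsics" (3x3 intrinsics, pixels), "R" (3x3) and "t" (3): a world point X has camera coordinates R X + t. Camera axes: x right, y down, z forward; pixel columns grow to the right and rows downward; lengths in m; the calibration is good to about 2 mm. A picture is of the moment at which its call begins. camera_model takes no time and is no camera call.
- manip.sign_off(): hands the job in; it is judged then, once.
The state is a dict: "clock": time; "qpos": joint angles; "qd": joint speeds; "effort": joint torques, N m; "position": TCP position; "ee_rot": TCP orientation; "contact_force": force on the tool from outside, world axes, zero at the start; "moment": the same for the moment, N m; "width": finger opening in m; "gripper_force": force on a finger pad.
Only numpy, scipy, OpenCV 4.12 (cv2) and the standard library are available. Lean on these libraries where they do the work, as an engineer would, in place of code of your own. Each camera call takes 0.05 s, during which the arm holds its last target. There are 200 camera calls.

## Working session

There is one attempt and no reset: what is moved stays moved. The work goes in short steps, Python scripts to look and compute and a tool call to move; the robot and the scene stay as the last step left them, time stands still between calls to the robot, and variables do not carry over. Pictures are saved under pics/ and viewed, at most 16 in all, crops included, and the job is handed in when it is done.

Besides the shell and the picture viewer there is one more tool, called after "Request:" in YAML: its name, and indented under it one key for each argument. drive_tool: Moves the arm, as the interface text tells. Its arguments: {"type":"object","properties":{"deltas":{"type":"array","items":{"type":"object","properties":{"linear":{"type":"array","items":{"type":"number"}},"twist":{"type":"number"},"claw":{"type":"number"}}}},"squeeze":{"type":"number"}},"required":["deltas"]}

```bash
mkdir -p pics
cat > h.py <<'E'
import numpy as np, cv2
from rig import sensors, eyes, manip
def shot(n,f=None):
    im=eyes.get_image(n)
    if f: cv2.imwrite('pics/'+f,cv2.cvtColor(im,cv2.COLOR_RGB2BGR))
    return im
def ray(n,px,z):
    c=eyes.camera_model(n);K=np.array(c['intrinsics']);R=np.array(c['R']);t=np.array(c['t'])
    d=R.T@np.linalg.solve(K,np.array([px[0],px[1],1.]));o=-R.T@t
    return o+d*(z-o[2])/d[2]
def proj(n,X):
    c=eyes.camera_model(n);K=np.array(c['intrinsics'])
    p=K@(np.array(c['R'])@np.array(X)+np.array(c['t']));return p[:2]/p[2]
E
python3 - <<'E'
from h import *
shot('top','t0.png');shot('scene','s0.png')
for n in('top','scene'):
    c=eyes.camera_model(n);R=np.array(c['R']);print(n,np.round(c['intrinsics'],1).tolist(),np.round(-R.T@c['t'],3),np.round(R,2).tolist())
print(sensors.get_state())
E
```

```text
top [[393.9, 0.0, 284.5], [0.0, 393.9, 211.0], [0.0, 0.0, 1.0]] [ 0.442 -0.01   1.032] [[-0.03, -1.0, -0.0], [-0.99, 0.03, -0.13], [0.13, -0.0, -0.99]]
scene [[545.9, 0.0, 280.3], [0.0, 545.9, 206.9], [0.0, 0.0, 1.0]] [ 1.163 -0.792  0.808] [[0.8, 0.6, -0.0], [0.36, -0.48, -0.8], [-0.48, 0.64, -0.6]]
{'clock': 0.1, 'qpos': array([-1.24899446e+00,  2.76535979e-01,  1.50602005e+00, -1.83537893e-05,
        1.36071287e+00, -1.21031630e-01]), 'qd': array([ 0.00018996, -0.00170392, -0.00135579,  0.00044753,  0.00094444,
       -0.00020269]), 'effort': array([ 2.07017423e-03, -4.17698514e+01, -2.46404761e+01,  8.85436322e-06,
        5.77435727e-03, -9.10496212e-07]), 'position': array([ 0.24621342, -0.51910573,  0.24151841]), 'ee_rot': array([-8.33004838e-04,  9.75586529e-01,  2.19613801e-01, -9.29222390e-05]), 'contact_force': array([-0.16152108, -0.5430291 , -0.42270246]), 'moment': array([0.01664063, 0.03302262, 0.0304176 ]), 'gripper_force': 0.0, 'width': 0.08551473280531513}
```

View pics/t0.png

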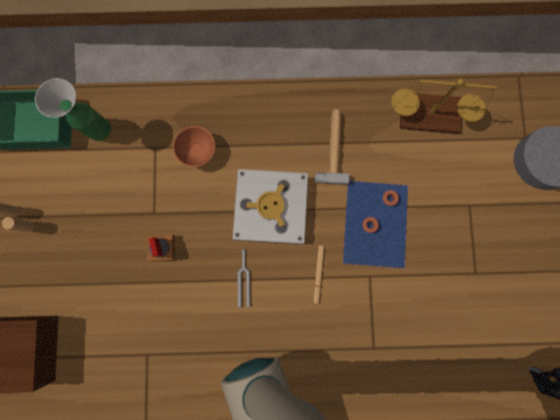

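View pics/s0.png

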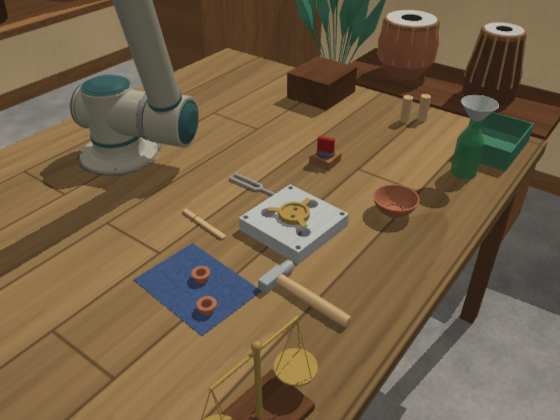

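The top view shows the plate at (270,207), two bushings at (391,198) and (371,225), and the spanner at (158,247). The fork, stick, hammer and bowl lie clear of these. Next I'll look at enlarged crops.

Run:
```python
import cv2,numpy as np
t=cv2.imread('pics/t0.png');s=cv2.imread('pics/s0.png')
def cr(im,x,y,w,h): return cv2.resize(im[y:y+h,x:x+w],(400,300),interpolation=cv2.INTER_CUBIC)
m=np.vstack([np.hstack([cr(t,220,165,100,75+8),cr(s,234,170,120,90)]),np.hstack([cr(t,135,225,60,45),cr(s,300,128,60,45)])])
cv2.imwrite('pics/m0.png',m)
```

```text
(no output)
```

View pics/m0.png

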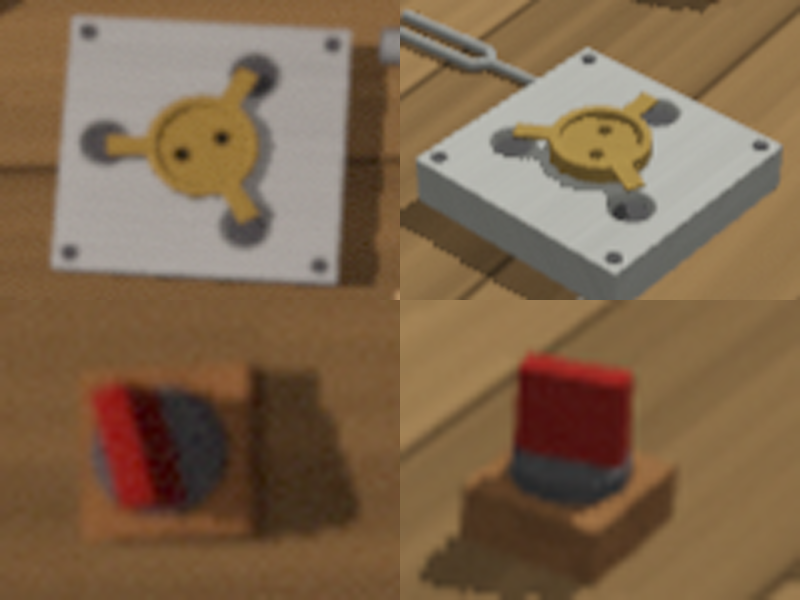

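The crops show the two ring pin holes as dark spots, with four screws at the plate's corners. The ears lie over the bores. The spanner grip is bright red on top.

```bash
cat >> h.py <<'E'
def blobs(mask,amin=4):
    n,l,st,c=cv2.connectedComponentsWithStats(mask.astype(np.uint8))
    return sorted([(int(st[i,4]),c[i]) for i in range(1,n) if st[i,4]>=amin],key=lambda b:-b[0])
def dark(im,p,r=5):
    "darkness-weighted centroid near p"
    g=cv2.cvtColor(im,cv2.COLOR_RGB2GRAY).astype(float);x0,y0=int(round(p[0])),int(round(p[1]))
    w=g[y0-r:y0+r+1,x0-r:x0+r+1];w=np.clip(np.percentile(w,60)*.85-w,0,None)
    Y,X=np.mgrid[y0-r:y0+r+1,x0-r:x0+r+1];return np.array([(w*X).sum(),(w*Y).sum()])/w.sum()
E
python3 - <<'E'
from h import *
t=shot('top');s=shot('scene')
for n,im,hol,scr in(('top',t,[(265.4,207.5),(275.3,203.2)],[(242,173.5),(303,177),(237,235),(299.5,238.5)]),
  ('scene',s,[(295.5,209),(292.7,216.3)],[(290.5,188),(245,217),(343.5,213.5),(297.8,247.5)])):
    print(n,'holes',[np.round(ray(n,dark(im,p,2 if n=='scene' else 3),.045),4)[:2] for p in hol])
    P=np.array([ray(n,dark(im,p,3),.036)[:2] for p in scr]);print('screws',np.round(P,4).tolist(),P.mean(0).round(4))
    i=im.astype(int);hsv=cv2.cvtColor(im,cv2.COLOR_RGB2HSV)
    red=((i[...,0]>(150 if n=='top' else 90))&(i[...,1]<45)&(i[...,2]<60))
    for a,c in blobs(red)[:2]: print('red',a,c,ray(n,c,.076)[:2].round(4))
    # bushings: orange on the mat
    x0,x1,y0,y1=(345,410,182,268) if n=='top' else (135,258,245,328)
    m=np.zeros(im.shape[:2],bool);m[y0:y1,x0:x1]=((i[...,0]-i[...,2])>40)[y0:y1,x0:x1]
    cs,_=cv2.findContours(m.astype(np.uint8),cv2.RETR_EXTERNAL,cv2.CHAIN_APPROX_NONE)
    for c in cs:
        if len(c)>12:
            e=cv2.fitEllipse(c);print('bush',np.round(e[0],1),np.round(e[1],1),ray(n,e[0],.022)[:2].round(4),ray(n,e[0],.018)[:2].round(4))
E
```

```text
top holes [array([0.5865, 0.0373]), array([0.5975, 0.0119])]
screws [[0.6781, 0.0962], [0.6643, -0.0611], [0.5205, 0.1103], [0.5067, -0.0476]] [0.5924 0.0244]
bush [353.3 265.9] [ 2.5 50. ] [ 0.4335 -0.1826] [ 0.4335 -0.1833]
bush [370.  224.5] [14.1 14.8] [ 0.5377 -0.231 ] [ 0.5381 -0.2319]
bush [390.2 197.6] [13.8 14.7] [ 0.6063 -0.2872] [ 0.607  -0.2883]
bush [345.5 195.8] [0. 1.] [ 0.6144 -0.1715] [ 0.615  -0.1721]
bush [465.   44.3] [ 85.4 305.9] [ 1.0263 -0.5193] [ 1.0286 -0.5213]
scene holes [array([0.5873, 0.0341]), array([0.5984, 0.0085])]
screws [[0.5198, 0.108], [0.5066, -0.0504], [0.6833, 0.0926], [0.6657, -0.0652]] [0.5939 0.0212]
red 35 [325.71428571 138.8       ] [0.4967 0.301 ]
red 4 [333.  149.5] [0.542  0.2658]
bush [243.  316.3] [25.4 49.8] [ 0.6874 -0.2741] [ 0.685  -0.2714]
bush [206.3 304.5] [17.4 19.4] [ 0.6113 -0.2937] [ 0.6085 -0.2912]
bush [152.7 311.9] [34.9 64.1] [ 0.5424 -0.3689] [ 0.5393 -0.3667]
bush [200.4 273.6] [16.  17.8] [ 0.5429 -0.238 ] [ 0.5397 -0.2351]
bush [238. 259.] [33.1 69.6] [ 0.5761 -0.1576] [ 0.5731 -0.1544]
bush [151.  255.8] [25.4 58.5] [ 0.4204 -0.2614] [ 0.4166 -0.2587]
```

Run:
```python
from h import *
t=shot('top');s=shot('scene');i=t.astype(int)
print(i[247,148:170].tolist())
for n,im in(('top',t),('scene',s)):
    i=im.astype(int);x0,x1,y0,y1=(145,178,230,266) if n=='top' else (305,345,125,175)
    sub=np.zeros(im.shape[:2],bool);sub[y0:y1,x0:x1]=1
    r=i[...,0];sat=(i[...,1]<.4*r)&(i[...,2]<.4*r)&sub
    print(n,'maxR',r[sat].max())
    m=sat&(r>.62*r[sat].max())
    ys,xs=np.nonzero(m);c=np.array([xs.mean(),ys.mean()]);X=np.array([ray(n,p,.076)[:2] for p in zip(xs,ys)])
    rect=cv2.minAreaRect((X*1000).astype(np.float32));ev=np.linalg.eigh(np.cov(X.T));print(len(xs),c,X.mean(0).round(4),np.round(rect[1],1),np.round(rect[0],1),'ang',np.degrees(np.arctan2(*ev[1][::-1,1])))
    # wood block: orange saturated
    print([ (p,ray(n,p,.026)[:2].round(3)) for p in ([(147.5,237.5),(172,236.5),(172,261),(147.5,261)] if n=='top' else [(309.3,157.5),(322,145),(341.3,153),(325,165)])])
```

```text
[[120, 87, 62], [100, 75, 70], [107, 54, 53], [138, 40, 32], [143, 30, 24], [142, 31, 26], [140, 27, 24], [129, 28, 21], [93, 22, 22], [62, 17, 13], [55, 10, 13], [53, 8, 7], [56, 22, 17], [44, 29, 26], [44, 37, 40], [50, 47, 46], [51, 48, 50], [45, 41, 43], [45, 41, 42], [43, 40, 39], [46, 35, 31], [66, 41, 33]]
top maxR 148
98 [153.12244898 246.57142857] [0.4934 0.3084] [44.7 12.8] [493.3 308.4] ang -163.353218194085
[((147.5, 237.5), array([0.52, 0.34])), ((172, 236.5), array([0.52 , 0.277])), ((172, 261), array([0.458, 0.277])), ((147.5, 261), array([0.46 , 0.339]))]
scene maxR 164
37 [325.75675676 138.40540541] [0.4956 0.3028] [40.5 13.2] [495.7 303.7] ang -163.9593645851863
[((309.3, 157.5), array([0.471, 0.264])), ((322, 145), array([0.462, 0.34 ])), ((341.3, 153), array([0.528, 0.336])), ((325, 165), array([0.525, 0.258]))]
```

Request:
drive_tool:
  deltas:
    - {"linear": [20, 35, 0], "twist": 0, "claw": 1}
    - {"linear": [40, 70, 0], "twist": 0, "claw": 1}
    - {"linear": [60, 105, 0], "twist": 0, "claw": 1}
    - {"linear": [80, 140, 0], "twist": 0, "claw": 1}
    - {"linear": [95, 175, 0], "twist": 0, "claw": 1}
    - {"linear": [110, 215, 0], "twist": 0, "claw": 1}
    - {"linear": [120, 255, 0], "twist": -2, "claw": 1}
    - {"linear": [130, 295, 0], "twist": -4, "claw": 1}
    - {"linear": [140, 335, 0], "twist": -6, "claw": 1}
    - {"linear": [150, 375, 0], "twist": -9, "claw": 1}
    - {"linear": [160, 415, 0], "twist": -9, "claw": 1}
    - {"linear": [170, 455, 0], "twist": -9, "claw": 1}

```text
clock: 1.3
position: [0.4163, -0.0626, 0.2426]
ee_rot: [0.0, 0.99, 0.142, 0.0]
contact_force: [1.1, 0.6, -0.4]
width: 0.0851
gripper_force: 0.0
```

Request:
drive_tool:
  deltas:
    - {"linear": [8, 40, 0], "claw": 1}
    - {"linear": [16, 80, 0], "claw": 1}
    - {"linear": [24, 120, 0], "claw": 1}
    - {"linear": [32, 160, 0], "claw": 1}
    - {"linear": [40, 200, 0], "claw": 1}
    - {"linear": [48, 240, 0], "claw": 1}
    - {"linear": [56, 280, 0], "claw": 1}
    - {"linear": [64, 320, 0], "claw": 1}
    - {"linear": [72, 350, 0], "claw": 1}
    - {"linear": [78, 370, 0], "claw": 1}
    - {"linear": [78, 370, 0], "claw": 1}
    - {"linear": [78, 370, 0], "claw": 1}

```text
$.deltas[0]: bad value
```

Twist must be given in every row.

Request:
drive_tool:
  deltas:
    - {"linear": [8, 40, 0], "twist": 0, "claw": 1}
    - {"linear": [16, 80, 0], "twist": 0, "claw": 1}
    - {"linear": [24, 120, 0], "twist": 0, "claw": 1}
    - {"linear": [32, 160, 0], "twist": 0, "claw": 1}
    - {"linear": [40, 200, 0], "twist": 0, "claw": 1}
    - {"linear": [48, 240, 0], "twist": 0, "claw": 1}
    - {"linear": [56, 280, 0], "twist": 0, "claw": 1}
    - {"linear": [64, 320, 0], "twist": 0, "claw": 1}
    - {"linear": [72, 350, 0], "twist": 0, "claw": 1}
    - {"linear": [78, 369, 0], "twist": 0, "claw": 1}
    - {"linear": [78, 369, 0], "twist": 0, "claw": 1}
    - {"linear": [78, 369, 0], "twist": 0, "claw": 1}

```text
clock: 2.3
position: [0.4942, 0.3051, 0.2417]
ee_rot: [0.0, 0.99, 0.143, -0.001]
contact_force: [-1.2, -1.3, -0.9]
width: 0.0853
gripper_force: 0.0
```

Request:
drive_tool:
  deltas:
    - {"linear": [0, 0, -40], "twist": 0, "claw": 1}
    - {"linear": [0, 0, -80], "twist": 0, "claw": 1}
    - {"linear": [0, 0, -120], "twist": 0, "claw": 1}
    - {"linear": [0, 0, -150], "twist": 0, "claw": 1}
    - {"linear": [0, 0, -175], "twist": 0, "claw": 1}
    - {"linear": [0, 0, -188], "twist": 0, "claw": 1}
    - {"linear": [0, 0, -188], "twist": 0, "claw": 1}
    - {"linear": [0, 0, -188], "twist": 0, "claw": 0.3}
    - {"linear": [0, 0, -188], "twist": 0, "claw": 0}
    - {"linear": [0, 0, -188], "twist": 0, "claw": 0}
    - {"linear": [0, 0, -188], "twist": 0, "claw": 0}
    - {"linear": [0, 0, -188], "twist": 0, "claw": 0}
  squeeze: 60

```text
clock: 3.3
position: [0.495, 0.3046, 0.0555]
ee_rot: [-0.0, 0.99, 0.142, 0.001]
contact_force: [0.3, -0.7, 0.1]
width: 0.0252
gripper_force: 0.0
```

Request:
drive_tool:
  deltas:
    - {"linear": [0, 0, 0], "twist": 0, "claw": 0}
    - {"linear": [0, 0, 0], "twist": 0, "claw": 0}
    - {"linear": [0, 0, 0], "twist": 0, "claw": 0}
    - {"linear": [0, 0, 0], "twist": 0, "claw": 0}

```text
clock: 3.63
position: [0.4948, 0.3051, 0.0554]
ee_rot: [-0.0, 0.99, 0.142, 0.001]
contact_force: [-1.8, 0.9, 5.5]
width: 0.0133
gripper_force: 59.4
```

Run:
```python
from h import *
st=sensors.get_state();print(st['position'],st['width'],st['gripper_force'])
t=shot('top');s=shot('scene')
def cr(im,x,y,w,h): return cv2.resize(im[y:y+h,x:x+w],(400,300),interpolation=cv2.INTER_CUBIC)
cv2.imwrite('pics/m1.png',cv2.cvtColor(np.hstack([cr(t,120,210,80,60),cr(s,280,110,80,60)]),cv2.COLOR_RGB2BGR))
```

```text
[0.49482174 0.30506768 0.05542869] 0.013303364628485538 59.42604839801788
```

View pics/m1.png

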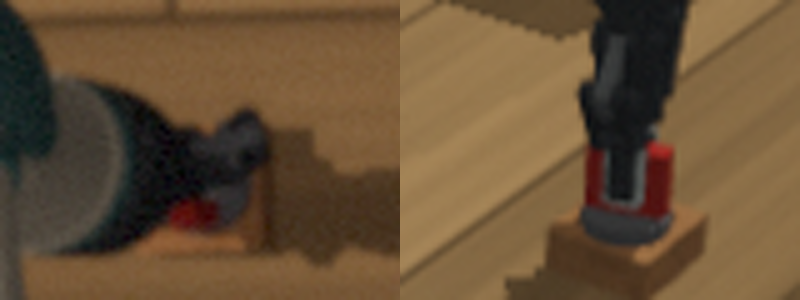

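The fingers hold the grip squarely. Lifting and moving over the ring.

Request:
drive_tool:
  deltas:
    - {"linear": [0, 0, 35], "twist": 0, "claw": 0}
    - {"linear": [0, 0, 70], "twist": 0, "claw": 0}
    - {"linear": [0, 0, 105], "twist": 7, "claw": 0}
    - {"linear": [10, -30, 110], "twist": 14, "claw": 0}
    - {"linear": [20, -60, 110], "twist": 21, "claw": 0}
    - {"linear": [30, -90, 110], "twist": 28, "claw": 0}
    - {"linear": [40, -120, 110], "twist": 35, "claw": 0}
    - {"linear": [50, -150, 110], "twist": 42, "claw": 0}
    - {"linear": [60, -180, 110], "twist": 49, "claw": 0}
    - {"linear": [70, -210, 110], "twist": 56, "claw": 0}
    - {"linear": [80, -240, 110], "twist": 63, "claw": 0}
    - {"linear": [98, -270, 110], "twist": 70, "claw": 0}

```text
clock: 4.73
position: [0.5904, 0.033, 0.1635]
ee_rot: [-0.001, 0.727, 0.687, -0.001]
contact_force: [1.4, 0.7, -2.1]
width: 0.0132
gripper_force: 59.2
```

Request:
drive_tool:
  deltas:
    - {"linear": [0, -12, 0], "twist": 7, "claw": 0}
    - {"linear": [0, -12, 0], "twist": 14, "claw": 0}
    - {"linear": [0, -12, -10], "twist": 21, "claw": 0}
    - {"linear": [0, -12, -30], "twist": 27, "claw": 0}
    - {"linear": [0, -12, -50], "twist": 27, "claw": 0}
    - {"linear": [0, -12, -70], "twist": 27, "claw": 0}
    - {"linear": [0, -12, -70], "twist": 27, "claw": 0}
    - {"linear": [0, -12, -70], "twist": 27, "claw": 0}

```text
clock: 5.4
position: [0.591, 0.0225, 0.0929]
ee_rot: [-0.002, 0.549, 0.836, -0.001]
contact_force: [0.8, 0.1, -1.7]
width: 0.0132
gripper_force: 59.2
```

Run:
```python
from h import *
st=sensors.get_state();print(st['position'],st['ee_rot'],st['width'],st['gripper_force'],st['qpos'])
t=shot('top');s=shot('scene')
def cr(im,x,y,w,h): return cv2.resize(im[y:y+h,x:x+w],(400,300),interpolation=cv2.INTER_CUBIC)
cv2.imwrite('pics/m2.png',cv2.cvtColor(np.hstack([cr(t,230,165,80,60),cr(s,254,170,80,60)]),cv2.COLOR_RGB2BGR))
```

```text
[0.59098076 0.0224586  0.09289909] [-0.0017479   0.54915973  0.83571487 -0.00109297] 0.013239538654780439 59.247559905052185 [-7.94929941e-02  4.19397942e-01  1.68301264e+00 -2.71590512e-04
  1.04329839e+00 -4.87432424e-01]
```

View pics/m2.png

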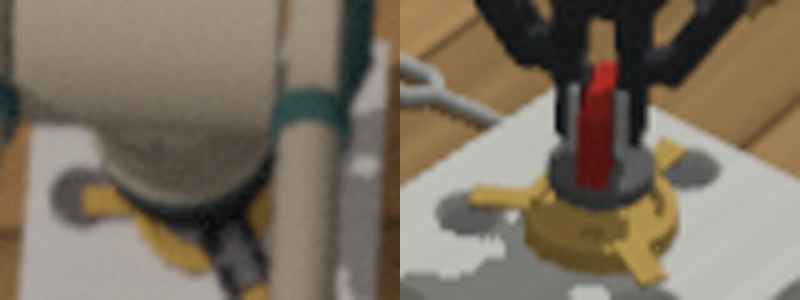

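Run:
```python
from h import *
s=shot('scene');i=s.astype(int)
sub=np.zeros(s.shape[:2],bool);sub[196:215,278:312]=1
d=(i.max(2)<75)&((i.max(2)-i.min(2))<25)&sub
for y in range(198,214): 
    x=np.nonzero(d[y])[0]; 
    b=np.nonzero(((i[y,:,0]-i[y,:,2])>35)[270:320])[0]+270
    print(y,(x.min(),x.max(),(x.min()+x.max())/2,len(x)) if len(x) else '',(b.min(),b.max()) if len(b) else '')
print([proj('scene',p).round(1) for p in[(.5934,.0212,.0505),(.591,.0225,.0735),(.591,.0225,.0635)]])
q=proj('scene',(.591,.0225,.0735));print([(proj('scene',np.array((.591,.0225,.0735))+e)-q).round(2) for e in np.eye(3)*.001])
for y in range(214,226):
    b=np.nonzero(((i[y,:,0]-i[y,:,2])>35)[270:320])[0]+270; print(y,b.min() if len(b) else'',b.max() if len(b) else '')
```

```text
198 (np.int64(297), np.int64(301), np.float64(299.0), 3) (np.int64(290), np.int64(319))
199 (np.int64(297), np.int64(301), np.float64(299.0), 3) (np.int64(290), np.int64(310))
200 (np.int64(286), np.int64(297), np.float64(291.5), 4) (np.int64(290), np.int64(310))
201 (np.int64(285), np.int64(297), np.float64(291.0), 5) (np.int64(290), np.int64(310))
202 (np.int64(284), np.int64(298), np.float64(291.0), 7) (np.int64(290), np.int64(308))
203 (np.int64(284), np.int64(298), np.float64(291.0), 7) (np.int64(290), np.int64(307))
204 (np.int64(284), np.int64(298), np.float64(291.0), 7) (np.int64(290), np.int64(306))
205 (np.int64(284), np.int64(298), np.float64(291.0), 8) (np.int64(282), np.int64(306))
206 (np.int64(284), np.int64(304), np.float64(294.0), 10) (np.int64(281), np.int64(307))
207 (np.int64(285), np.int64(303), np.float64(294.0), 10) (np.int64(270), np.int64(307))
208 (np.int64(286), np.int64(303), np.float64(294.5), 18) (np.int64(270), np.int64(308))
209 (np.int64(287), np.int64(302), np.float64(294.5), 16) (np.int64(270), np.int64(309))
210 (np.int64(288), np.int64(299), np.float64(293.5), 12) (np.int64(270), np.int64(309))
211 (np.int64(291), np.int64(296), np.float64(293.5), 6) (np.int64(271), np.int64(309))
212  (np.int64(279), np.int64(309))
213  (np.int64(279), np.int64(309))
[array([293.9, 210.4]), array([293.5, 201.6]), array([293.5, 205.2])]
[array([0.36, 0.16]), array([ 0.26, -0.21]), array([ 0.01, -0.36])]
214 279 309
215 279 308
216 279 308
217 279 308
218 279 307
219 280 307
220 281 306
221 282 305
222 285 305
223 287 306
224 292 306
225 301 306
```

Scene view: the disc is centred at column 294, the ring also at 294, and the disc sits about 1 px too high. I'll shift slightly and go down gently while watching the force.

Request:
drive_tool:
  deltas:
    - {"linear": [1.5, -1, 0], "twist": 0, "claw": 0}
    - {"linear": [1.5, -1, -4], "twist": 0, "claw": 0}
    - {"linear": [1.5, -1, -8], "twist": 0, "claw": 0}
    - {"linear": [1.5, -1, -10], "twist": 0, "claw": 0}
    - {"linear": [1.5, -1, -11], "twist": 0, "claw": 0}
    - {"linear": [1.5, -1, -12], "twist": 0, "claw": 0}
    - {"linear": [1.5, -1, -13], "twist": 0, "claw": 0}
    - {"linear": [1.5, -1, -13], "twist": 0, "claw": 0}

```text
clock: 6.22
position: [0.5936, 0.0215, 0.0811]
ee_rot: [-0.0, 0.549, 0.836, -0.0]
contact_force: [-0.4, 0.6, -1.7]
width: 0.0133
gripper_force: 59.4
```

Request:
drive_tool:
  deltas:
    - {"linear": [0, 0, -1], "twist": 0, "claw": 0}
    - {"linear": [0, 0, -2], "twist": 0, "claw": 0}
    - {"linear": [0, 0, -3], "twist": 0, "claw": 0}
    - {"linear": [0, 0, -4], "twist": 0, "claw": 0}
    - {"linear": [0, 0, -4], "twist": 0, "claw": 0}
    - {"linear": [0, 0, -4], "twist": 0, "claw": 0}

```text
clock: 6.72
position: [0.5932, 0.0218, 0.0769]
ee_rot: [-0.001, 0.549, 0.836, -0.0]
contact_force: [-2.4, 2.5, -1.0]
width: 0.0131
gripper_force: 59.6
```

Request:
drive_tool:
  deltas:
    - {"linear": [-0.5, 0.5, 0], "twist": 0, "claw": 0}
    - {"linear": [-0.5, 0.5, -1], "twist": 0, "claw": 0}
    - {"linear": [-0.5, 0.5, -2], "twist": 0, "claw": 0}
    - {"linear": [-0.5, 0.5, -2], "twist": 0, "claw": 0}

```text
clock: 7.05
position: [0.5932, 0.0219, 0.0752]
ee_rot: [-0.0, 0.549, 0.836, -0.0]
contact_force: [-1.5, 1.1, -1.4]
width: 0.0132
gripper_force: 59.6
```

Request:
drive_tool:
  deltas:
    - {"linear": [0, 0, 0], "twist": 3, "claw": 0}
    - {"linear": [0, 0, 0], "twist": 7, "claw": 0}
    - {"linear": [0, 0, 0], "twist": 12, "claw": 0}
    - {"linear": [0, 0, 0], "twist": 16, "claw": 0}
    - {"linear": [0, 0, 0], "twist": 20, "claw": 0}
    - {"linear": [0, 0, 0], "twist": 20, "claw": 0}

```text
clock: 7.55
position: [0.593, 0.0221, 0.075]
ee_rot: [-0.001, 0.395, 0.918, 0.0]
contact_force: [-2.6, 2.7, -2.6]
width: 0.0129
gripper_force: 59.4
```

Run:
```python
from h import *
st=sensors.get_state();print(st['position'],st['contact_force'],st['moment'],st['qpos'])
```

```text
[0.59295757 0.02211594 0.07501303] [-2.58393897  2.7013042  -2.58740502] [0.42189619 0.37619656 0.01413084] [-8.02363814e-02  4.39240737e-01  1.70193737e+00  5.72763352e-04
  1.00134437e+00 -8.38233526e-01]
```

Request:
drive_tool:
  deltas:
    - {"linear": [0, 0, 0], "twist": 5, "claw": 0}
    - {"linear": [0, 0, 0], "twist": 10, "claw": 0}
    - {"linear": [0, 0, 0], "twist": 15, "claw": 0}
    - {"linear": [0, 0, 0], "twist": 20, "claw": 0}
    - {"linear": [0, 0, 0], "twist": 25, "claw": 0}
    - {"linear": [0, 0, 0], "twist": 30, "claw": 0}
    - {"linear": [0, 0, 0], "twist": 34, "claw": 0}
    - {"linear": [0, 0, 0], "twist": 38, "claw": 0}
    - {"linear": [0, 0, 0], "twist": 42, "claw": 0}
    - {"linear": [0, 0, 0], "twist": 44, "claw": 0}
    - {"linear": [0, 0, 0], "twist": 44, "claw": 0}

```text
clock: 8.47
position: [0.5932, 0.0228, 0.075]
ee_rot: [-0.0, 0.024, 1.0, 0.001]
contact_force: [-2.2, 4.8, -3.0]
width: 0.0135
gripper_force: 59.3
```

```bash
cat > p.py <<'E'
from h import *
st=sensors.get_state();q=st['ee_rot'];print(st['position'].round(4),'yaw',round(np.degrees(2*np.arctan2(q[2],q[1])),2),st['contact_force'].round(1),st['moment'].round(3),round(st['width'],4),round(st['gripper_force'],1),st['qpos'].round(2)[[0,5]])
E
python3 p.py
```

```text
[0.5932 0.0228 0.075 ] yaw 177.27 [-2.2  4.8 -3. ] [ 0.891  0.403 -0.017] 0.0135 59.3 [-0.08 -1.6 ]
```

Request:
drive_tool:
  deltas:
    - {"linear": [0, 0, 0], "twist": 3, "claw": 0}
    - {"linear": [0, 0, 0], "twist": 6, "claw": 0}
    - {"linear": [0, 0, 0], "twist": 6, "claw": 0}

```text
clock: 8.72
position: [0.593, 0.0229, 0.0751]
ee_rot: [-0.0, -0.028, 1.0, 0.001]
contact_force: [-2.7, 5.7, -1.8]
width: 0.0133
gripper_force: 59.4
```

```bash
python3 p.py
python3 - <<'E'
from h import *
t=shot('top');s=shot('scene')
def cr(im,x,y,w,h): return cv2.resize(im[y:y+h,x:x+w],(400,300),interpolation=cv2.INTER_CUBIC)
cv2.imwrite('pics/m3.png',cv2.cvtColor(np.hstack([cr(t,220,165,100,75),cr(s,244,165,100,75)]),cv2.COLOR_RGB2BGR))
E
```

```text
[0.593  0.0229 0.0751] yaw 183.21 [-2.7  5.7 -1.8] [ 0.921  0.444 -0.458] 0.0133 59.4 [-0.08 -1.71]
```

View pics/m3.png

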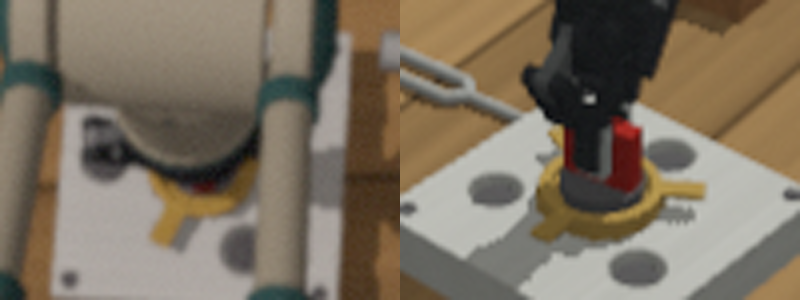

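The ears are now between the bores and the moment shows the stop (‑0.46 N m), so the ring is open. Backing off, lifting and returning the spanner to its rest at 45° to the well's sides.

Request:
drive_tool:
  deltas:
    - {"linear": [0, 1, 0], "twist": -3, "claw": 0}
    - {"linear": [0, 1, 0], "twist": -6, "claw": 0}
    - {"linear": [0, 1, 10], "twist": -6, "claw": 0}
    - {"linear": [0, 1, 30], "twist": -6, "claw": 0}
    - {"linear": [0, 1, 60], "twist": -6, "claw": 0}
    - {"linear": [0, 1, 90], "twist": -6, "claw": 0}
    - {"linear": [-10, 30, 90], "twist": -12, "claw": 0}
    - {"linear": [-20, 65, 90], "twist": -18, "claw": 0}
    - {"linear": [-34, 100, 90], "twist": -24, "claw": 0}
    - {"linear": [-48, 136, 90], "twist": -30, "claw": 0}
    - {"linear": [-60, 170, 90], "twist": -36, "claw": 0}
    - {"linear": [-72, 205, 90], "twist": -42, "claw": 0}

```text
clock: 9.82
position: [0.5222, 0.2279, 0.1668]
ee_rot: [0.002, 0.333, 0.943, 0.001]
contact_force: [1.0, 0.1, -1.7]
width: 0.0129
gripper_force: 59.4
```

Request:
drive_tool:
  deltas:
    - {"linear": [-10, 35, 0], "twist": -6, "claw": 0}
    - {"linear": [-20, 70, 0], "twist": -6, "claw": 0}
    - {"linear": [-26, 77, 0], "twist": -6, "claw": 0}
    - {"linear": [-26, 77, 0], "twist": -6, "claw": 0}
    - {"linear": [-26, 77, 0], "twist": -6, "claw": 0}

```text
clock: 10.23
position: [0.4962, 0.3037, 0.1661]
ee_rot: [0.001, 0.379, 0.925, 0.0]
contact_force: [-0.4, -0.1, -2.9]
width: 0.0133
gripper_force: 59.5
```

```bash
python3 p.py
python3 - <<'E'
from h import *
t=shot('top','t4.png');s=shot('scene','s4.png')
# holes of open ring & bores
def cr(im,x,y,w,h): return cv2.resize(im[y:y+h,x:x+w],(400,300),interpolation=cv2.INTER_CUBIC)
cv2.imwrite('pics/m4.png',cv2.cvtColor(np.vstack([np.hstack([cr(t,220,165,100,75),cr(s,244,170,100,75)]),np.hstack([cr(t,120,210,80,60),cr(s,285,110,80,60)])]),cv2.COLOR_RGB2BGR))
E
```

```text
[0.4962 0.3037 0.1661] yaw 135.47 [-0.4 -0.1 -2.9] [ 0.037  0.024 -0.074] 0.0133 59.5 [ 0.43 -0.36]
```

View pics/m4.png

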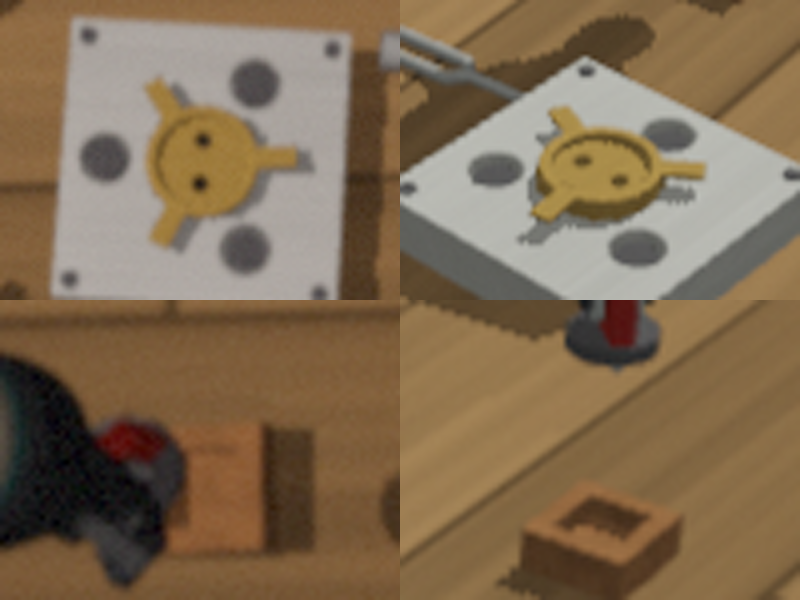

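The ring is open with all three bores visible and the rest empty; its top is centred near scene (325,154.8). Next I'll measure the bores, holes, bushings and rest.

Run:
```python
from h import *
t=cv2.imread('pics/t4.png')[...,::-1].copy();s=cv2.imread('pics/s4.png')[...,::-1].copy()
T=lambda c:(220+c[0]/4,165+c[1]/4);S=lambda c:(244+(c[0]-400)/4,170+c[1]/4)
A=[];
for n,im,F,b,h in(('top',t,T,[(104,158),(254,84),(246,248)],[(203,140),(199,183)]),('scene',s,S,[(496,169),(668,135),(637,247)],[(582,161),(619,181)])):
    B=np.array([ray(n,dark(im,F(p),6 if n=='top' else 7),.036)[:2] for p in b]);H=np.array([ray(n,dark(im,F(p),2),.045)[:2] for p in h])
    print(n,'bores',B.round(4).tolist(),'c',B.mean(0).round(4),'r',np.linalg.norm(B-B.mean(0),axis=1).round(4),'holes',H.round(4).tolist(),H.mean(0).round(4),'ang',np.degrees(np.arctan2(*(H[0]-H[1])[::-1])),np.linalg.norm(H[0]-H[1]));
    v=B-B.mean(0);print('ang',np.degrees(np.arctan2(v[:,1],v[:,0])).round(1))
print('rest scene',ray('scene',(325,154.8),.026)[:2], [ray('scene',(285+(x-400)/5,110+(y-300)/5),.026)[:2].round(4).tolist() for x,y in[(522,535),(585,485),(683,520),(622,557)]])
```

```text
top bores [[0.5973, 0.0861], [0.6423, -0.0109], [0.5353, -0.0018]] c [0.5916 0.0244] r [0.0619 0.0618 0.0621] holes [[0.6058, 0.0236], [0.5781, 0.026]] [0.5919 0.0248] ang -5.055068746835112 0.027866750362022887
ang [  84.7  -34.9 -155. ]
scene bores [[0.5376, -0.0057], [0.5994, 0.0789], [0.6438, -0.0147]] c [0.5936 0.0195] r [0.0614 0.0597 0.0607] holes [[0.5792, 0.0226], [0.607, 0.02]] [0.5931 0.0213] ang 174.62046630720823 0.027892839768258543
ang [-155.8   84.4  -34.2]
rest scene [0.49706923 0.30141199] [[0.4694, 0.2666], [0.4677, 0.3312], [0.5311, 0.3321], [0.5249, 0.2802]]
```

Run:
```python
from h import *
print(ray('top',(159.9,248),.026),ray('top',(160,247.7),.026))
for p in [(540,535),(600,500),(655,520),(600,545)]: pass
```

```text
[0.49193921 0.30774446 0.026     ] [0.49269378 0.3075014  0.026     ]
```

Request:
drive_tool:
  deltas:
    - {"linear": [-1.5, 0.5, -30], "twist": 0, "claw": 0}
    - {"linear": [-1.5, 0.5, -60], "twist": 0, "claw": 0}
    - {"linear": [-1.5, 0.5, -80], "twist": 0, "claw": 0}
    - {"linear": [-1.5, 0.5, -95], "twist": 0, "claw": 0}
    - {"linear": [-1.5, 0.5, -105], "twist": 0, "claw": 0}
    - {"linear": [-1.5, 0.5, -108], "twist": 0, "claw": 0}
    - {"linear": [-1.5, 0.5, -110], "twist": 0, "claw": 0}
    - {"linear": [-1.5, 0.5, -110], "twist": 0, "claw": 0}

```text
clock: 11.0
position: [0.4947, 0.304, 0.056]
ee_rot: [0.001, 0.38, 0.925, 0.0]
contact_force: [0.1, -0.0, -2.2]
width: 0.0129
gripper_force: 59.5
```

```bash
python3 p.py
```

```text
[0.4947 0.304  0.056 ] yaw 135.32 [ 0.1 -0.  -2.2] [ 0.035 -0.016  0.049] 0.0129 59.5 [ 0.43 -0.36]
```

Request:
drive_tool:
  deltas:
    - {"linear": [0, 0, 0], "twist": 0, "claw": 0.5}
    - {"linear": [0, 0, 0], "twist": 0, "claw": 1}
    - {"linear": [0, 0, 0], "twist": 0, "claw": 1}
    - {"linear": [0, 0, 0], "twist": 0, "claw": 1}
    - {"linear": [0, 0, 0], "twist": 0, "claw": 1}
    - {"linear": [0, 0, 30], "twist": 0, "claw": 1}
    - {"linear": [0, 0, 60], "twist": 0, "claw": 1}
    - {"linear": [0, 0, 100], "twist": 0, "claw": 1}
    - {"linear": [4, -30, 130], "twist": 0, "claw": 1}
    - {"linear": [8, -60, 130], "twist": 5, "claw": 1}
    - {"linear": [12, -95, 130], "twist": 10, "claw": 1}
    - {"linear": [15, -130, 130], "twist": 10, "claw": 1}

```text
clock: 12.0
position: [0.5094, 0.1737, 0.1865]
ee_rot: [0.001, 0.295, 0.955, 0.001]
contact_force: [-0.2, -0.7, 0.4]
width: 0.0853
gripper_force: 0.0
```

Request:
drive_tool:
  deltas:
    - {"linear": [3, -40, 0], "twist": 0, "claw": 1}
    - {"linear": [6, -80, 0], "twist": 0, "claw": 1}
    - {"linear": [9, -120, 0], "twist": 0, "claw": 1}
    - {"linear": [12, -160, 0], "twist": 0, "claw": 1}
    - {"linear": [15, -200, 0], "twist": 0, "claw": 1}
    - {"linear": [18, -240, 0], "twist": 0, "claw": 1}
    - {"linear": [20, -280, 0], "twist": 0, "claw": 1}
    - {"linear": [20, -300, 0], "twist": 0, "claw": 1}
    - {"linear": [20, -320, 0], "twist": 0, "claw": 1}
    - {"linear": [20, -320, 0], "twist": 0, "claw": 1}

```text
clock: 12.83
position: [0.5292, -0.1495, 0.1854]
ee_rot: [0.001, 0.299, 0.954, -0.001]
contact_force: [-0.4, 0.9, 0.4]
width: 0.0852
gripper_force: 0.0
```

```bash
cat >> h.py <<'E'
def bush():
    for n in('top','scene'):
        im=shot(n);i=im.astype(int);hsv=cv2.cvtColor(im,cv2.COLOR_RGB2HSV)
        x0,x1,y0,y1=(330,440,160,290) if n=='top' else (110,280,230,350)
        r=i[...,0]
        m=np.zeros(im.shape[:2],bool);m[y0:y1,x0:x1]=((r-i[...,2])>40)[y0:y1,x0:x1]
        cs,_=cv2.findContours(m.astype(np.uint8),cv2.RETR_EXTERNAL,cv2.CHAIN_APPROX_NONE)
        for c in cs:
            if 20<len(c)<70:
                e=cv2.fitEllipse(c)
                X=ray(n,e[0],.022 if n=='top' else .018)[:2]-(np.array([-.0007,.0018]) if n=='top' else np.array([.0005,-.0016]))
                print(n,np.round(e[0],1),np.round(e[1],1),X.round(4))
E
python3 p.py
python3 - <<'E'
from h import *
bush()
t=shot('top');s=shot('scene')
def cr(im,x,y,w,h): return cv2.resize(im[y:y+h,x:x+w],(400,300),interpolation=cv2.INTER_CUBIC)
cv2.imwrite('pics/m5.png',cv2.cvtColor(np.vstack([np.hstack([cr(t,330,170,120,90),cr(s,130,230,160,120)]),np.hstack([cr(t,135,225,60,45),cr(s,300,128,60,45)])]),cv2.COLOR_RGB2BGR))
E
```

```text
[ 0.5292 -0.1495  0.1854] yaw 145.17 [-0.4  0.9  0.4] [-0.029  0.053 -0.023] 0.0852 0.0 [-0.4  -1.36]
top [436.6 236.7] [ 5.4 13. ] [ 0.5023 -0.4015]
top [331.9 220.1] [ 4.5 23. ] [ 0.5524 -0.1352]
top [334.7 190.2] [ 8.2 17.5] [ 0.6305 -0.1459]
top [337.9 165.4] [13.1 20.6] [ 0.6964 -0.1572]
scene [206.3 304.6] [17.4 19.5] [ 0.608  -0.2897]
scene [200.4 273.6] [16.2 17.8] [ 0.5393 -0.2337]
```

View pics/m5.png

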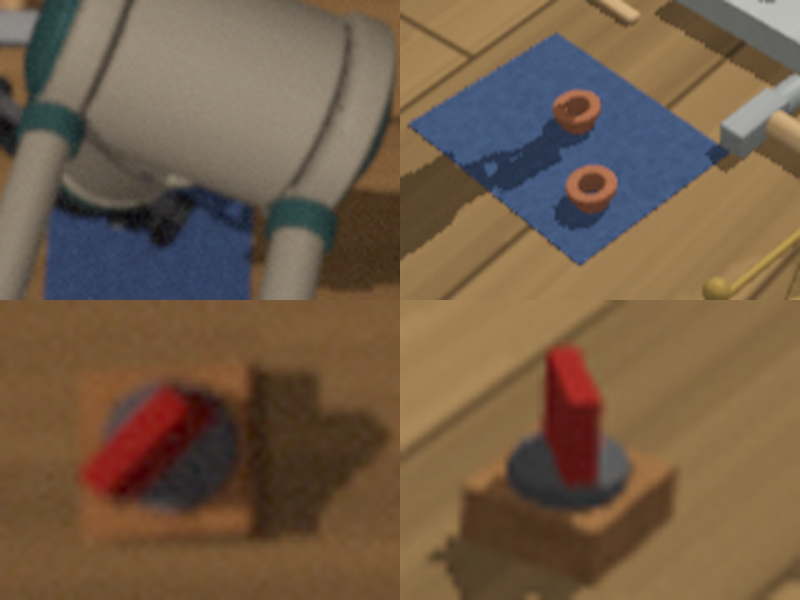

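The spanner stands upright in its rest, and both bushings are where I measured them at first. Picking the first.

Request:
drive_tool:
  deltas:
    - {"linear": [5, -40, 0], "twist": 0, "claw": 1}
    - {"linear": [10, -75, -20], "twist": 0, "claw": 1}
    - {"linear": [10, -83.5, -60], "twist": 0, "claw": 1}
    - {"linear": [10, -83.5, -100], "twist": 0, "claw": 1}
    - {"linear": [10, -83.5, -130], "twist": 0, "claw": 1}
    - {"linear": [10, -83.5, -150], "twist": 0, "claw": 1}
    - {"linear": [10, -83.5, -157], "twist": 0, "claw": 1}
    - {"linear": [10, -83.5, -160.5], "twist": 0, "claw": 1}
    - {"linear": [10, -83.5, -160.5], "twist": 0, "claw": 1}
    - {"linear": [10, -83.5, -160.5], "twist": 0, "claw": 0.4}
    - {"linear": [10, -83.5, -160.5], "twist": 0, "claw": 0.2}
    - {"linear": [10, -83.5, -160.5], "twist": 0, "claw": 0.2}
  squeeze: 60

```text
clock: 14.03
position: [0.5399, -0.2294, 0.0264]
ee_rot: [0.002, 0.297, 0.955, -0.0]
contact_force: [0.4, -0.4, -0.5]
width: 0.0516
gripper_force: 0.0
```

Request:
drive_tool:
  deltas:
    - {"linear": [0, 0, 0], "twist": 0, "claw": 0}
    - {"linear": [0, 0, 0], "twist": 0, "claw": 0}
    - {"linear": [0, 0, 0], "twist": 0, "claw": 0}
    - {"linear": [0, 0, 0], "twist": 0, "claw": 0}

```text
clock: 14.37
position: [0.5395, -0.2296, 0.0267]
ee_rot: [0.001, 0.298, 0.955, -0.0]
contact_force: [-1.7, -0.2, 6.2]
width: 0.0363
gripper_force: 59.1
```

```bash
python3 p.py
python3 - <<'E'
from h import *
t=shot('top');s=shot('scene')
def cr(im,x,y,w,h): return cv2.resize(im[y:y+h,x:x+w],(400,300),interpolation=cv2.INTER_CUBIC)
cv2.imwrite('pics/m6.png',cv2.cvtColor(np.hstack([cr(s,170,245,60,45),cr(s,110,230,160,120)]),cv2.COLOR_RGB2BGR))
E
```

```text
[ 0.5395 -0.2296  0.0267] yaw 145.37 [-1.7 -0.2  6.2] [0.081 0.224 0.005] 0.0363 59.1 [-0.52 -1.49]
```

View pics/m6.png

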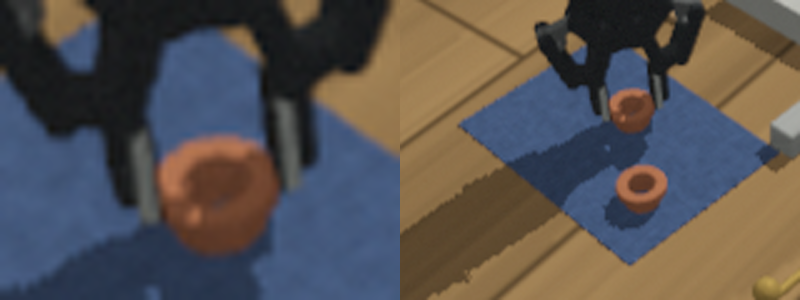

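The bushing is gripped by its flange, a little off the pads' centre. Lifting it and carrying it over the bore at -35°.

Request:
drive_tool:
  deltas:
    - {"linear": [0, 0, 20], "twist": 0, "claw": 0}
    - {"linear": [0, 0, 50], "twist": 0, "claw": 0}
    - {"linear": [0, 0, 85], "twist": 0, "claw": 0}
    - {"linear": [10, 25, 90], "twist": 0, "claw": 0}
    - {"linear": [25, 55, 90], "twist": 0, "claw": 0}
    - {"linear": [40, 90, 90], "twist": 0, "claw": 0}
    - {"linear": [55, 125, 90], "twist": 0, "claw": 0}
    - {"linear": [70, 155, 90], "twist": 0, "claw": 0}
    - {"linear": [85, 185, 90], "twist": 0, "claw": 0}
    - {"linear": [100, 210, 90], "twist": 0, "claw": 0}
    - {"linear": [103, 218, 80], "twist": 0, "claw": 0}
    - {"linear": [103, 218, 60], "twist": 0, "claw": 0}

```text
clock: 15.47
position: [0.645, -0.0087, 0.0871]
ee_rot: [0.003, 0.296, 0.955, 0.001]
contact_force: [0.8, -0.6, -1.2]
width: 0.0366
gripper_force: 60.3
```

Request:
drive_tool:
  deltas:
    - {"linear": [0, 0, 0], "twist": 0, "claw": 0}
    - {"linear": [0, 0, 0], "twist": 0, "claw": 0}
    - {"linear": [0, 0, 0], "twist": 0, "claw": 0}
    - {"linear": [0, 0, 0], "twist": 0, "claw": 0}

```text
clock: 15.8
position: [0.6423, -0.012, 0.0858]
ee_rot: [0.001, 0.298, 0.955, 0.0]
contact_force: [0.9, -0.1, -0.7]
width: 0.0364
gripper_force: 60.3
```

```bash
python3 p.py
python3 - <<'E'
from h import *
s=shot('scene')
def cr(im,x,y,w,h): return cv2.resize(im[y:y+h,x:x+w],(800,600),interpolation=cv2.INTER_CUBIC)
cv2.imwrite('pics/m7.png',cv2.cvtColor(cr(s,260,185,80,60),cv2.COLOR_RGB2BGR))
print(proj('scene',(.6434,-.0127,.036)))
E
```

```text
[ 0.6423 -0.012   0.0858] yaw 145.31 [ 0.9 -0.1 -0.7] [ 0.004  0.036 -0.036] 0.0364 60.3 [-0.13 -1.09]
[303.22243002 231.16793021]
```

View pics/m7.png

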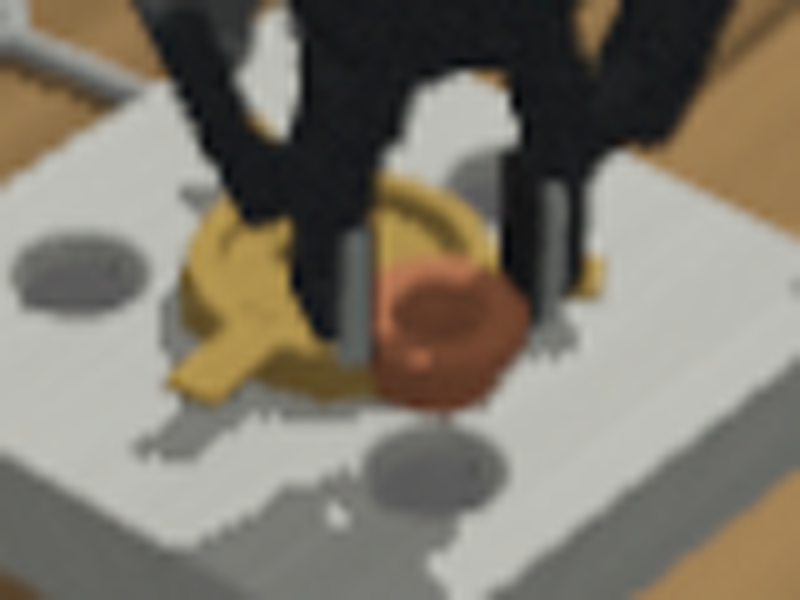

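The scene shows the bushing held above the bore, with the bore at crop (437,470) and the flange hole at (440,310). Checking the numbers against projection.

Run:
```python
from h import *
f=lambda X:((proj('scene',X)-[260,185])*10).round(0)
b=np.array([.6434,-.0129,0]);
print('bore',f(b+[0,0,.036]),'top',f(b+[0,0,.0811]),'foot',f(b+[0,0,.0611]),'tcp',f((.6423,-.012,.0858)))
u=np.array([-.822,.569,0]);v=np.array([.569,.822,0])
for z in(.0811,.0731,.0611):
  r=.02 if z>.07 else .015
  P=np.array([f(b+[0,0,z]+r*(np.cos(a)*u+np.sin(a)*v)) for a in np.linspace(0,6.28,60)]);print(z,P.min(0),P.max(0))
for sgn in(-1,1):print('tip',f(np.array([.6423,-.012,.0768])+sgn*.020*v-.011*u),f(np.array([.6423,-.012,.0768])+sgn*.020*v+.011*u))
```

```text
bore [432. 462.] top [437. 302.] foot [435. 374.] tcp [436. 281.]
0.0811 [345. 246.] [529. 359.]
0.0731 [344. 275.] [528. 388.]
0.0611 [366. 331.] [503. 417.]
tip [365. 361.] [331. 302.]
tip [539. 325.] [502. 266.]
```

Request:
drive_tool:
  deltas:
    - {"linear": [1, -0.5, -15], "twist": 0, "claw": 0}
    - {"linear": [1, -0.5, -22], "twist": 0, "claw": 0}
    - {"linear": [1, -0.5, -24], "twist": 0, "claw": 0}
    - {"linear": [1, -0.5, -25], "twist": 0, "claw": 0}
    - {"linear": [1, -0.5, -26], "twist": 0, "claw": 0}
    - {"linear": [1, -0.5, -27], "twist": 0, "claw": 0}
    - {"linear": [1, -0.5, -28], "twist": 0, "claw": 0}
    - {"linear": [1, -0.5, -28], "twist": 0, "claw": 0}
    - {"linear": [1, -0.5, -28], "twist": 0, "claw": 0}

```text
clock: 16.6
position: [0.643, -0.0115, 0.057]
ee_rot: [0.0, 0.298, 0.955, 0.0]
contact_force: [-1.1, -0.3, -0.4]
width: 0.0364
gripper_force: 60.3
```

```bash
python3 p.py
```

```text
[ 0.643  -0.0115  0.057 ] yaw 145.37 [-1.1 -0.3 -0.4] [ 0.047 -0.005 -0.025] 0.0364 60.3 [-0.13 -1.09]
```

Request:
drive_tool:
  deltas:
    - {"linear": [0, 0, -1], "twist": 0, "claw": 0}
    - {"linear": [0, 0, -2], "twist": 0, "claw": 0}
    - {"linear": [0, 0, -3], "twist": 0, "claw": 0}
    - {"linear": [0, 0, -4], "twist": 0, "claw": 0}
    - {"linear": [0, 0, -5], "twist": 0, "claw": 0}
    - {"linear": [0, 0, -6], "twist": 0, "claw": 0}
    - {"linear": [0, 0, -6], "twist": 0, "claw": 0}

```text
clock: 17.18
position: [0.643, -0.0116, 0.052]
ee_rot: [0.0, 0.298, 0.955, 0.0]
contact_force: [-1.1, 0.5, 5.4]
width: 0.0361
gripper_force: 61.0
```

```bash
python3 p.py
```

```text
[ 0.643  -0.0116  0.052 ] yaw 145.38 [-1.1  0.5  5.4] [-0.051  0.279 -0.001] 0.0361 61.0 [-0.13 -1.09]
```

Request:
drive_tool:
  deltas:
    - {"linear": [0, 0, -1], "twist": 0, "claw": 0}
    - {"linear": [0, 0, -2], "twist": 0, "claw": 0}
    - {"linear": [0, 0, -3], "twist": 0, "claw": 0}
    - {"linear": [0, 0, -3], "twist": 0, "claw": 0}
    - {"linear": [0, 0, -3], "twist": 0, "claw": 0}

```text
clock: 17.6
position: [0.643, -0.0116, 0.0491]
ee_rot: [0.0, 0.298, 0.955, 0.0]
contact_force: [-2.3, -0.0, 5.9]
width: 0.0363
gripper_force: 61.0
```

```bash
python3 p.py
```

```text
[ 0.643  -0.0116  0.0491] yaw 145.38 [-2.3 -0.   5.9] [-0.027  0.31   0.009] 0.0363 61.0 [-0.13 -1.09]
```

Request:
drive_tool:
  deltas:
    - {"linear": [0, 0, -1], "twist": 0, "claw": 0}
    - {"linear": [0, 0, -2], "twist": 0, "claw": 0}
    - {"linear": [0, 0, -3], "twist": 0, "claw": 0}
    - {"linear": [0, 0, -3], "twist": 0, "claw": 0}

```text
clock: 17.93
position: [0.6431, -0.0116, 0.0486]
ee_rot: [0.001, 0.298, 0.955, 0.0]
contact_force: [-6.1, 0.6, 18.8]
width: 0.0364
gripper_force: 62.5
```

```bash
python3 p.py
python3 - <<'E'
from h import *
s=shot('scene')
def cr(im,x,y,w,h): return cv2.resize(im[y:y+h,x:x+w],(800,600),interpolation=cv2.INTER_CUBIC)
cv2.imwrite('pics/m8.png',cv2.cvtColor(cr(s,260,185,80,60),cv2.COLOR_RGB2BGR))
E
```

```text
[ 0.6431 -0.0116  0.0486] yaw 145.38 [-6.1  0.6 18.8] [ 0.017  0.976 -0.029] 0.0364 62.5 [-0.13 -1.09]
```

View pics/m8.png

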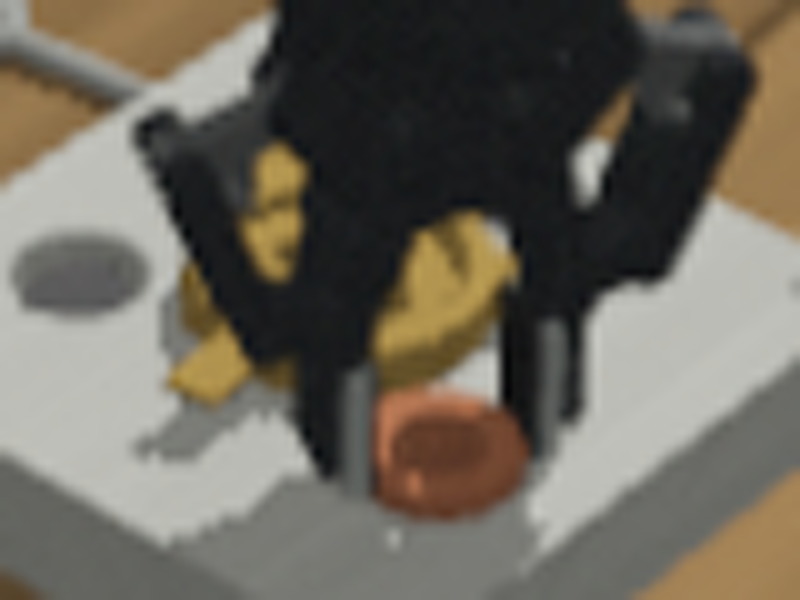

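The force jumped to 19 N at TCP 0.0486, where the flange should bottom, and the flange lies flat on the plate. Releasing and going for the second bushing.

Request:
drive_tool:
  deltas:
    - {"linear": [0, 0, 2.5], "twist": 0, "claw": 0}
    - {"linear": [0, 0, 3], "twist": 0, "claw": 0.6}
    - {"linear": [0, 0, 3], "twist": 0, "claw": 0.7}
    - {"linear": [0, 0, 3], "twist": 0, "claw": 0.7}
    - {"linear": [0, 0, 3], "twist": 0, "claw": 0.7}
    - {"linear": [0, 0, 20], "twist": 0, "claw": 0.7}
    - {"linear": [0, 0, 50], "twist": 0, "claw": 1}
    - {"linear": [0, 0, 85], "twist": -6, "claw": 1}
    - {"linear": [0, 0, 115], "twist": -12, "claw": 1}
    - {"linear": [0, -35, 120], "twist": -18, "claw": 1}
    - {"linear": [-5, -70, 120], "twist": -24, "claw": 1}
    - {"linear": [-10, -105, 120], "twist": -30, "claw": 1}

```text
clock: 18.98
position: [0.6335, -0.1172, 0.1657]
ee_rot: [0.001, 0.536, 0.844, 0.0]
contact_force: [-0.1, 0.1, -0.2]
width: 0.0855
gripper_force: 0.0
```

Request:
drive_tool:
  deltas:
    - {"linear": [-5, -35, 0], "twist": -6, "claw": 1}
    - {"linear": [-10, -70, 0], "twist": -12, "claw": 1}
    - {"linear": [-15, -105, 0], "twist": -18, "claw": 1}
    - {"linear": [-20, -140, 0], "twist": -24, "claw": 1}
    - {"linear": [-25, -165, 0], "twist": -30, "claw": 1}
    - {"linear": [-25, -172, 0], "twist": -30, "claw": 1}
    - {"linear": [-25, -172, 0], "twist": -30, "claw": 1}
    - {"linear": [-25, -172, 0], "twist": -30, "claw": 1}
    - {"linear": [-25, -172, 0], "twist": -30, "claw": 1}

```text
clock: 19.73
position: [0.608, -0.287, 0.1645]
ee_rot: [-0.001, 0.734, 0.679, 0.0]
contact_force: [-0.0, -0.7, 0.1]
width: 0.0853
gripper_force: 0.0
```

```bash
python3 p.py
python3 - <<'E'
from h import *
bush()
E
```

```text
[ 0.608  -0.287   0.1645] yaw 85.48 [-0.  -0.7  0.1] [0.023 0.005 0.021] 0.0853 0.0 [-0.54 -0.47]
top [390.2 197.6] [13.8 14.7] [ 0.607 -0.289]
scene [206.3 304.6] [17.4 19.5] [ 0.608  -0.2897]
```

Request:
drive_tool:
  deltas:
    - {"linear": [-0.5, -2.5, -35], "twist": 0, "claw": 1}
    - {"linear": [-0.5, -2.5, -70], "twist": 0, "claw": 1}
    - {"linear": [-0.5, -2.5, -100], "twist": 0, "claw": 1}
    - {"linear": [-0.5, -2.5, -125], "twist": 0, "claw": 1}
    - {"linear": [-0.5, -2.5, -134], "twist": 0, "claw": 1}
    - {"linear": [-0.5, -2.5, -138], "twist": 0, "claw": 1}
    - {"linear": [-0.5, -2.5, -138], "twist": 0, "claw": 0.6}
    - {"linear": [-0.5, -2.5, -138], "twist": 0, "claw": 0.2}
    - {"linear": [-0.5, -2.5, -138], "twist": 0, "claw": 0}
    - {"linear": [-0.5, -2.5, -138], "twist": 0, "claw": 0}
    - {"linear": [-0.5, -2.5, -138], "twist": 0, "claw": 0}
    - {"linear": [-0.5, -2.5, -138], "twist": 0, "claw": 0}

```text
clock: 20.83
position: [0.6085, -0.2917, 0.0295]
ee_rot: [0.002, 0.735, 0.678, 0.001]
contact_force: [-1.6, 0.8, 5.2]
width: 0.0356
gripper_force: 59.2
```

Request:
drive_tool:
  deltas:
    - {"linear": [0, 0, 0], "twist": 0, "claw": 0}
    - {"linear": [0, 0, 0], "twist": 0, "claw": 0}
    - {"linear": [0, 0, 0], "twist": 0, "claw": 0}

```text
clock: 21.08
position: [0.6085, -0.2917, 0.0294]
ee_rot: [0.002, 0.735, 0.678, 0.001]
contact_force: [-0.5, 0.7, 5.4]
width: 0.0351
gripper_force: 59.2
```

```bash
python3 p.py
```

```text
[ 0.6085 -0.2917  0.0294] yaw 85.37 [-0.5  0.7  5.4] [ 0.123  0.19  -0.016] 0.0351 59.2 [-0.55 -0.47]
```

Request:
drive_tool:
  deltas:
    - {"linear": [0, 0, 20], "twist": 0, "claw": 0}
    - {"linear": [0, 0, 55], "twist": 0, "claw": 0}
    - {"linear": [0, 0, 90], "twist": 0, "claw": 0}
    - {"linear": [0, 35, 100], "twist": 0, "claw": 0}
    - {"linear": [0, 75, 100], "twist": 0, "claw": 0}
    - {"linear": [-2, 115, 100], "twist": 0, "claw": 0}
    - {"linear": [-4, 155, 100], "twist": 0, "claw": 0}
    - {"linear": [-6, 195, 100], "twist": 0, "claw": 0}
    - {"linear": [-8, 235, 100], "twist": 0, "claw": 0}
    - {"linear": [-10, 275, 100], "twist": 0, "claw": 0}
    - {"linear": [-10, 315, 100], "twist": 0, "claw": 0}
    - {"linear": [-10.5, 350, 100], "twist": 0, "claw": 0}

```text
clock: 22.08
position: [0.5967, 0.0614, 0.1281]
ee_rot: [0.0, 0.735, 0.678, 0.001]
contact_force: [0.2, -0.2, -0.4]
width: 0.0351
gripper_force: 59.9
```

Request:
drive_tool:
  deltas:
    - {"linear": [0, 20, 0], "twist": 0, "claw": 0}
    - {"linear": [0, 24, -20], "twist": 0, "claw": 0}
    - {"linear": [0, 24, -40], "twist": 0, "claw": 0}
    - {"linear": [0, 24, -40], "twist": 0, "claw": 0}
    - {"linear": [0, 24, -40], "twist": 0, "claw": 0}
    - {"linear": [0, 24, -40], "twist": 0, "claw": 0}

```text
clock: 22.58
position: [0.5977, 0.0826, 0.0881]
ee_rot: [0.001, 0.735, 0.678, 0.001]
contact_force: [0.4, -0.1, -0.1]
width: 0.0352
gripper_force: 60.0
```

```bash
python3 p.py
python3 - <<'E'
from h import *
s=shot('scene')
def cr(im,x,y,w,h): return cv2.resize(im[y:y+h,x:x+w],(800,600),interpolation=cv2.INTER_CUBIC)
cv2.imwrite('pics/m9.png',cv2.cvtColor(cr(s,270,155,80,60),cv2.COLOR_RGB2BGR))
p=sensors.get_state()['position'];f=lambda X:((proj('scene',X)-[270,155])*10).round(0)
b=np.array([p[0],p[1]+.0024,p[2]-.0274]);print('foot',f(b),'top',f(b+[0,0,.02]),'bore',f((.598,.0847,.036)))
E
```

```text
[0.5977 0.0826 0.0881] yaw 85.34 [ 0.4 -0.1 -0.1] [-0.028 -0.012 -0.019] 0.0352 60.0 [0.02 0.1 ]
foot [414. 394.] top [417. 324.] bore [410. 479.]
```

View pics/m9.png

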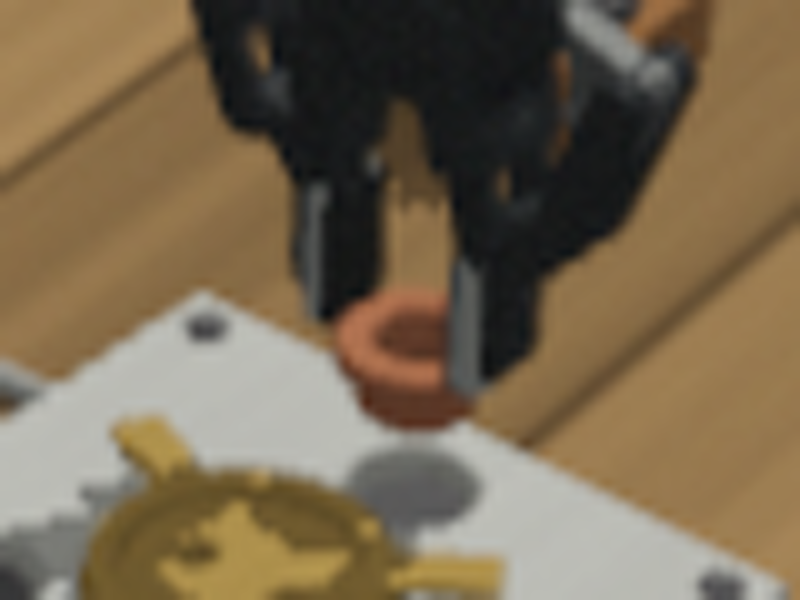

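The bushing is upright, centred over the bore (flange hole at about (417,335), bore at (413,488)). Going down.

Request:
drive_tool:
  deltas:
    - {"linear": [0, 0, -12], "twist": 0, "claw": 0}
    - {"linear": [0, 0, -22], "twist": 0, "claw": 0}
    - {"linear": [0, 0, -25], "twist": 0, "claw": 0}
    - {"linear": [0, 0, -26], "twist": 0, "claw": 0}
    - {"linear": [0, 0, -27], "twist": 0, "claw": 0}
    - {"linear": [0, 0, -28], "twist": 0, "claw": 0}
    - {"linear": [0, 0, -29], "twist": 0, "claw": 0}
    - {"linear": [0, 0, -30], "twist": 0, "claw": 0}
    - {"linear": [0, 0, -30], "twist": 0, "claw": 0}

```text
clock: 23.38
position: [0.5972, 0.0829, 0.0574]
ee_rot: [0.0, 0.735, 0.678, 0.0]
contact_force: [-0.4, -0.7, 1.5]
width: 0.0353
gripper_force: 60.6
```

Request:
drive_tool:
  deltas:
    - {"linear": [0, 0, -1], "twist": 0, "claw": 0}
    - {"linear": [0, 0, -2], "twist": 0, "claw": 0}
    - {"linear": [0, 0, -3], "twist": 0, "claw": 0}
    - {"linear": [0, 0, -4], "twist": 0, "claw": 0}
    - {"linear": [0, 0, -5], "twist": 0, "claw": 0}
    - {"linear": [0, 0, -6], "twist": 0, "claw": 0}
    - {"linear": [0, 0, -6], "twist": 0, "claw": 0}
    - {"linear": [0, 0, -6], "twist": 0, "claw": 0}

```text
clock: 24.05
position: [0.5972, 0.083, 0.052]
ee_rot: [0.0, 0.735, 0.678, 0.0]
contact_force: [-2.4, 0.3, 4.6]
width: 0.0355
gripper_force: 61.4
```

Request:
drive_tool:
  deltas:
    - {"linear": [0, 0, -1], "twist": 0, "claw": 0}
    - {"linear": [0, 0, -2], "twist": 0, "claw": 0}
    - {"linear": [0, 0, -3], "twist": 0, "claw": 0}
    - {"linear": [0, 0, -3], "twist": 0, "claw": 0}
    - {"linear": [0, 0, -3], "twist": 0, "claw": 0}

```text
clock: 24.47
position: [0.5973, 0.083, 0.0513]
ee_rot: [0.001, 0.735, 0.678, 0.001]
contact_force: [-6.1, -0.7, 19.7]
width: 0.035
gripper_force: 63.6
```

Home: 20 N at TCP 0.0513, as predicted. Releasing and going back to the spanner.

Request:
drive_tool:
  deltas:
    - {"linear": [0, 0, 2.5], "twist": 0, "claw": 0}
    - {"linear": [0, 0, 3], "twist": 0, "claw": 0.6}
    - {"linear": [0, 0, 3], "twist": 0, "claw": 0.7}
    - {"linear": [0, 0, 3], "twist": 0, "claw": 0.7}
    - {"linear": [0, 0, 3], "twist": 0, "claw": 0.7}
    - {"linear": [0, 0, 20], "twist": 0, "claw": 0.7}
    - {"linear": [0, 0, 50], "twist": 0, "claw": 1}
    - {"linear": [0, 0, 85], "twist": 6, "claw": 1}
    - {"linear": [0, 0, 110], "twist": 12, "claw": 1}
    - {"linear": [-15, 35, 110], "twist": 18, "claw": 1}
    - {"linear": [-30, 70, 110], "twist": 24, "claw": 1}
    - {"linear": [-45, 105, 110], "twist": 30, "claw": 1}

```text
clock: 25.47
position: [0.5518, 0.1885, 0.1581]
ee_rot: [0.0, 0.533, 0.846, 0.0]
contact_force: [-0.1, 0.9, -0.8]
width: 0.0854
gripper_force: 0.0
```

Request:
drive_tool:
  deltas:
    - {"linear": [-12, 30, 0], "twist": 6, "claw": 1}
    - {"linear": [-25, 60, 0], "twist": 12, "claw": 1}
    - {"linear": [-40, 90, 0], "twist": 18, "claw": 1}
    - {"linear": [-57.5, 116, 0], "twist": 20, "claw": 1}
    - {"linear": [-57.5, 116, 0], "twist": 20, "claw": 1}
    - {"linear": [-57.5, 116, 0], "twist": 20, "claw": 1}
    - {"linear": [-57.5, 116, 0], "twist": 20, "claw": 1}

```text
clock: 26.05
position: [0.4945, 0.3036, 0.1575]
ee_rot: [0.0, 0.38, 0.925, -0.0]
contact_force: [0.7, -0.3, -0.4]
width: 0.0857
gripper_force: 0.0
```

```bash
python3 p.py
python3 - <<'E'
from h import *
s=shot('scene','s10.png');t=shot('top','t10.png')
def cr(im,x,y,w,h): return cv2.resize(im[y:y+h,x:x+w],(400,300),interpolation=cv2.INTER_CUBIC)
cv2.imwrite('pics/m10.png',cv2.cvtColor(np.hstack([cr(s,244,165,100,75),cr(t,220,165,100,75)]),cv2.COLOR_RGB2BGR))
H=np.array([ray('top',dark(t,p,2),.045)[:2] for p in [(270.8,200),(269.8,210.8)]]);print(H,np.degrees(np.arctan2(*(H[0]-H[1])[::-1])))
E
```

```text
[0.4945 0.3036 0.1575] yaw 135.39 [ 0.7 -0.3 -0.4] [-0.025 -0.036 -0.03 ] 0.0857 0.0 [ 0.43 -0.36]
[[0.60570779 0.0235497 ]
 [0.57811983 0.02612039]] -5.323540292427744
```

View pics/m10.png

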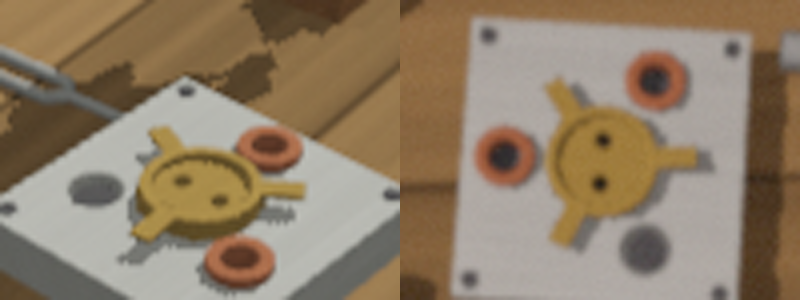

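Both bushings sit flat in bores and the ring is still open, with its holes at 174.7°. Grasping the spanner.

Request:
drive_tool:
  deltas:
    - {"linear": [0, 0.5, -35], "twist": 0, "claw": 1}
    - {"linear": [0, 0.5, -65], "twist": 0, "claw": 1}
    - {"linear": [0, 0.5, -90], "twist": 0, "claw": 1}
    - {"linear": [0, 0.5, -102], "twist": 0, "claw": 1}
    - {"linear": [0, 0.5, -102], "twist": 0, "claw": 0.5}
    - {"linear": [0, 0.5, -102], "twist": 0, "claw": 0}
    - {"linear": [0, 0.5, -102], "twist": 0, "claw": 0}
    - {"linear": [0, 0.5, -102], "twist": 0, "claw": 0}
    - {"linear": [0, 0.5, -102], "twist": 0, "claw": 0}
    - {"linear": [0, 0.5, -102], "twist": 0, "claw": 0}
    - {"linear": [0, 0.5, -102], "twist": 0, "claw": 0}
    - {"linear": [0, 0.5, -102], "twist": 0, "claw": 0}
  squeeze: 60

```text
clock: 27.15
position: [0.4952, 0.3048, 0.0571]
ee_rot: [0.001, 0.38, 0.925, 0.001]
contact_force: [0.3, 0.4, 5.6]
width: 0.0132
gripper_force: 59.5
```

Request:
drive_tool:
  deltas:
    - {"linear": [0, 0, 0], "twist": 0, "claw": 0}
    - {"linear": [0, 0, 0], "twist": 0, "claw": 0}
    - {"linear": [0, 0, 0], "twist": 0, "claw": 0}

```text
clock: 27.4
position: [0.4952, 0.3048, 0.0571]
ee_rot: [0.001, 0.38, 0.925, 0.001]
contact_force: [0.0, -1.3, 6.7]
width: 0.0126
gripper_force: 59.5
```

```bash
python3 p.py
```

```text
[0.4952 0.3048 0.0571] yaw 135.38 [ 0.  -1.3  6.7] [-0.137  0.038  0.007] 0.0126 59.5 [ 0.43 -0.36]
```

Request:
drive_tool:
  deltas:
    - {"linear": [0, 0, 35], "twist": 0, "claw": 0}
    - {"linear": [0, 0, 70], "twist": 0, "claw": 0}
    - {"linear": [0, 0, 105], "twist": 5, "claw": 0}
    - {"linear": [10, -30, 110], "twist": 10, "claw": 0}
    - {"linear": [20, -60, 110], "twist": 15, "claw": 0}
    - {"linear": [30, -90, 110], "twist": 20, "claw": 0}
    - {"linear": [40, -120, 110], "twist": 25, "claw": 0}
    - {"linear": [50, -150, 110], "twist": 30, "claw": 0}
    - {"linear": [60, -180, 110], "twist": 35, "claw": 0}
    - {"linear": [70, -210, 110], "twist": 39.3, "claw": 0}
    - {"linear": [80, -240, 110], "twist": 39.3, "claw": 0}
    - {"linear": [97.6, -270, 110], "twist": 39.3, "claw": 0}

```text
clock: 28.4
position: [0.5901, 0.0333, 0.1652]
ee_rot: [-0.002, 0.046, 0.999, 0.0]
contact_force: [0.3, 0.0, -3.1]
width: 0.0127
gripper_force: 59.3
```

Request:
drive_tool:
  deltas:
    - {"linear": [0, -11.6, -20], "twist": 0, "claw": 0}
    - {"linear": [0, -11.6, -50], "twist": 0, "claw": 0}
    - {"linear": [0, -11.6, -72], "twist": 0, "claw": 0}
    - {"linear": [0, -11.6, -72], "twist": 0, "claw": 0}
    - {"linear": [0, -11.6, -72], "twist": 0, "claw": 0}
    - {"linear": [0, -11.6, -72], "twist": 0, "claw": 0}

```text
clock: 28.9
position: [0.5927, 0.023, 0.0947]
ee_rot: [0.001, 0.046, 0.999, 0.0]
contact_force: [0.9, -0.3, -1.7]
width: 0.0131
gripper_force: 59.3
```

```bash
python3 p.py
```

```text
[0.5927 0.023  0.0947] yaw 174.69 [ 0.9 -0.3 -1.7] [ 0.003 -0.05  -0.03 ] 0.0131 59.3 [-0.08 -1.56]
```

Aligned. Going down to TCP about 0.078.

Request:
drive_tool:
  deltas:
    - {"linear": [0, 0, -4], "twist": 0, "claw": 0}
    - {"linear": [0, 0, -8], "twist": 0, "claw": 0}
    - {"linear": [0, 0, -10], "twist": 0, "claw": 0}
    - {"linear": [0, 0, -11], "twist": 0, "claw": 0}
    - {"linear": [0, 0, -12], "twist": 0, "claw": 0}
    - {"linear": [0, 0, -13], "twist": 0, "claw": 0}
    - {"linear": [0, 0, -14], "twist": 0, "claw": 0}
    - {"linear": [0, 0, -15], "twist": 0, "claw": 0}
    - {"linear": [0, 0, -16], "twist": 0, "claw": 0}
    - {"linear": [0, 0, -17], "twist": 0, "claw": 0}
    - {"linear": [0, 0, -17], "twist": 0, "claw": 0}
    - {"linear": [0, 0, -17], "twist": 0, "claw": 0}

```text
clock: 29.9
position: [0.5919, 0.0228, 0.0767]
ee_rot: [-0.0, 0.047, 0.999, 0.0]
contact_force: [-0.1, -0.2, -2.0]
width: 0.0129
gripper_force: 59.3
```

```bash
python3 p.py
```

```text
[0.5919 0.0228 0.0767] yaw 174.67 [-0.1 -0.2 -2. ] [ 0.006 -0.05  -0.003] 0.0129 59.3 [-0.08 -1.56]
```

Pins are in with almost no force. Turning clockwise.

Request:
drive_tool:
  deltas:
    - {"linear": [0, 0, 0], "twist": -5, "claw": 0}
    - {"linear": [0, 0, 0], "twist": -10, "claw": 0}
    - {"linear": [0, 0, 0], "twist": -15, "claw": 0}
    - {"linear": [0, 0, 0], "twist": -20, "claw": 0}
    - {"linear": [0, 0, 0], "twist": -26, "claw": 0}
    - {"linear": [0, 0, 0], "twist": -32, "claw": 0}
    - {"linear": [0, 0, 0], "twist": -38, "claw": 0}
    - {"linear": [0, 0, 0], "twist": -44, "claw": 0}
    - {"linear": [0, 0, 0], "twist": -50, "claw": 0}
    - {"linear": [0, 0, 0], "twist": -56, "claw": 0}
    - {"linear": [0, 0, 0], "twist": -62, "claw": 0}
    - {"linear": [0, 0, 0], "twist": -62, "claw": 0}

```text
clock: 30.9
position: [0.5921, 0.023, 0.0768]
ee_rot: [0.0, 0.555, 0.832, 0.0]
contact_force: [-0.1, 0.6, -2.6]
width: 0.013
gripper_force: 59.3
```

```bash
python3 p.py
```

```text
[0.5921 0.023  0.0768] yaw 112.58 [-0.1  0.6 -2.6] [ 0.067 -0.     0.004] 0.013 59.3 [-0.08 -0.47]
```

Request:
drive_tool:
  deltas:
    - {"linear": [0, 0, 0], "twist": -3, "claw": 0}
    - {"linear": [0, 0, 0], "twist": -6, "claw": 0}
    - {"linear": [0, 0, 0], "twist": -9, "claw": 0}
    - {"linear": [0, 0, 0], "twist": -9, "claw": 0}

```text
clock: 31.23
position: [0.5921, 0.023, 0.0769]
ee_rot: [0.0, 0.617, 0.787, 0.0]
contact_force: [0.4, 0.7, -2.3]
width: 0.0129
gripper_force: 59.3
```

```bash
python3 p.py
```

```text
[0.5921 0.023  0.0769] yaw 103.77 [ 0.4  0.7 -2.3] [ 0.118 -0.058  0.045] 0.0129 59.3 [-0.08 -0.32]
```

Request:
drive_tool:
  deltas:
    - {"linear": [0, 0, 0], "twist": -2, "claw": 0}
    - {"linear": [0, 0, 0], "twist": -4, "claw": 0}
    - {"linear": [0, 0, 0], "twist": -4, "claw": 0}

```text
clock: 31.48
position: [0.5922, 0.023, 0.0769]
ee_rot: [0.0, 0.644, 0.765, 0.0]
contact_force: [0.4, 0.3, -2.9]
width: 0.0128
gripper_force: 59.4
```

```bash
python3 p.py
```

```text
[0.5922 0.023  0.0769] yaw 99.87 [ 0.4  0.3 -2.9] [ 0.242 -0.117  0.464] 0.0128 59.4 [-0.08 -0.25]
```

The stop is reached (0.46 N m). Holding briefly, backing off, lifting and returning to the rest.

Request:
drive_tool:
  deltas:
    - {"linear": [0, 0, 0], "twist": -1, "claw": 0}
    - {"linear": [0, 0, 0], "twist": -1, "claw": 0}
    - {"linear": [0, 0, 0], "twist": 3, "claw": 0}
    - {"linear": [0, 0, 0], "twist": 7, "claw": 0}
    - {"linear": [0, 0, 10], "twist": 7, "claw": 0}
    - {"linear": [0, 0, 35], "twist": 7, "claw": 0}
    - {"linear": [0, 0, 65], "twist": 7, "claw": 0}
    - {"linear": [0, 0, 90], "twist": 7, "claw": 0}
    - {"linear": [-12, 35, 90], "twist": 12, "claw": 0}
    - {"linear": [-24, 70, 90], "twist": 18, "claw": 0}
    - {"linear": [-36, 105, 90], "twist": 24, "claw": 0}
    - {"linear": [-48, 140, 90], "twist": 30, "claw": 0}

```text
clock: 32.48
position: [0.5434, 0.1637, 0.168]
ee_rot: [0.0, 0.424, 0.906, 0.0]
contact_force: [0.7, 0.0, -1.7]
width: 0.013
gripper_force: 59.4
```

Request:
drive_tool:
  deltas:
    - {"linear": [-12, 35, 0], "twist": 5, "claw": 0}
    - {"linear": [-24, 70, 0], "twist": 5, "claw": 0}
    - {"linear": [-36, 105, 0], "twist": 5, "claw": 0}
    - {"linear": [-48, 130, 0], "twist": 5, "claw": 0}
    - {"linear": [-49.5, 141, 0], "twist": 5, "claw": 0}
    - {"linear": [-49.5, 141, 0], "twist": 5, "claw": 0}
    - {"linear": [-49.5, 141, 0], "twist": 5, "claw": 0}
    - {"linear": [-49.5, 141, 0], "twist": 5, "claw": 0}

```text
clock: 33.15
position: [0.4951, 0.3026, 0.1671]
ee_rot: [0.0, 0.386, 0.923, -0.0]
contact_force: [-0.5, -0.1, -3.0]
width: 0.0132
gripper_force: 59.4
```

```bash
python3 p.py
python3 - <<'E'
from h import *
s=shot('scene');t=shot('top')
def cr(im,x,y,w,h): return cv2.resize(im[y:y+h,x:x+w],(400,300),interpolation=cv2.INTER_CUBIC)
cv2.imwrite('pics/m11.png',cv2.cvtColor(np.vstack([np.hstack([cr(s,244,165,100,75),cr(t,220,165,100,75)]),np.hstack([cr(s,285,110,80,60),cr(t,120,210,80,60)])]),cv2.COLOR_RGB2BGR))
H=np.array([ray('top',dark(t,p,2),.045)[:2] for p in [(265.4,207.5),(275.3,203.2)]]);print(H,np.degrees(np.arctan2(*(H[0]-H[1])[::-1])))
E
```

```text
[0.4951 0.3026 0.1671] yaw 134.6 [-0.5 -0.1 -3. ] [0.004 0.015 0.031] 0.0132 59.4 [ 0.43 -0.35]
[[0.58738506 0.03792226]
 [0.59658021 0.01156065]] 109.22919829444737
```

View pics/m11.png

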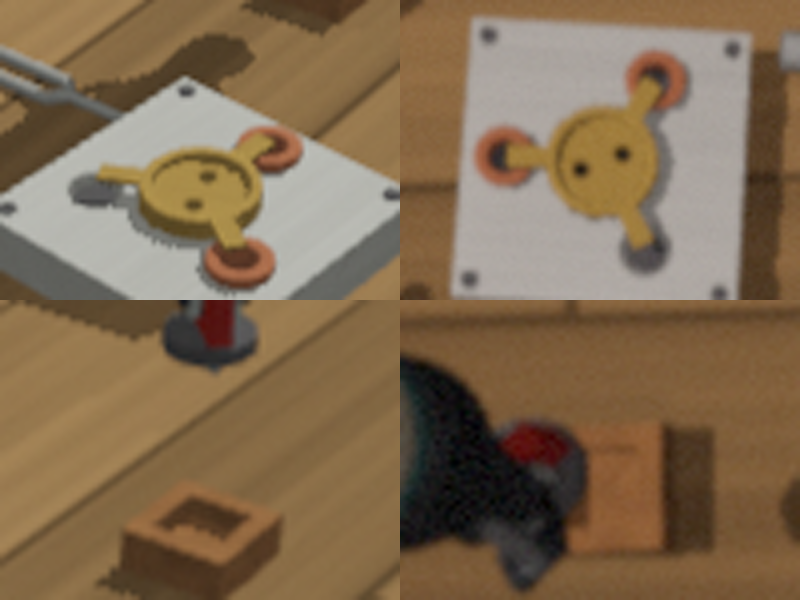

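The ring is locked, having turned 65.5° (about 1.14 rad), with its ears over the bushings. Setting the spanner down.

Request:
drive_tool:
  deltas:
    - {"linear": [0, 1.5, -30], "twist": 0, "claw": 0}
    - {"linear": [0, 1.5, -60], "twist": 0, "claw": 0}
    - {"linear": [0, 1.5, -85], "twist": 0, "claw": 0}
    - {"linear": [0, 1.5, -100], "twist": 0, "claw": 0}
    - {"linear": [0, 1.5, -107], "twist": 0, "claw": 0}
    - {"linear": [0, 1.5, -109], "twist": 0, "claw": 0}
    - {"linear": [0, 1.5, -110], "twist": 0, "claw": 0}
    - {"linear": [0, 1.5, -110], "twist": 0, "claw": 0}
    - {"linear": [0, 1.5, -110], "twist": 0, "claw": 0}

```text
clock: 34.0
position: [0.4955, 0.3054, 0.0577]
ee_rot: [0.001, 0.386, 0.923, 0.001]
contact_force: [0.2, 0.1, -2.2]
width: 0.0131
gripper_force: 59.5
```

Request:
drive_tool:
  deltas:
    - {"linear": [0, 0, 0], "twist": 0, "claw": 0.5}
    - {"linear": [0, 0, 0], "twist": 0, "claw": 1}
    - {"linear": [0, 0, 0], "twist": 0, "claw": 1}
    - {"linear": [0, 0, 0], "twist": 0, "claw": 1}
    - {"linear": [0, 0, 0], "twist": 0, "claw": 1}
    - {"linear": [0, 0, 0], "twist": 0, "claw": 1}
    - {"linear": [0, 0, 25], "twist": 0, "claw": 1}
    - {"linear": [0, 0, 60], "twist": 0, "claw": 1}
    - {"linear": [0, 0, 100], "twist": 0, "claw": 1}
    - {"linear": [-30, -20, 130], "twist": 0, "claw": 1}
    - {"linear": [-60, -60, 140], "twist": 0, "claw": 1}
    - {"linear": [-90, -100, 140], "twist": 0, "claw": 1}

```text
clock: 35.0
position: [0.4187, 0.2231, 0.1985]
ee_rot: [0.002, 0.384, 0.923, 0.002]
contact_force: [-0.3, -0.5, 0.6]
width: 0.0853
gripper_force: 0.0
```

Request:
drive_tool:
  deltas:
    - {"linear": [-10, -30, 0], "twist": 0, "claw": 1}
    - {"linear": [-20, -70, 0], "twist": 0, "claw": 1}
    - {"linear": [-20, -110, 0], "twist": 0, "claw": 1}
    - {"linear": [-20, -140, 0], "twist": 0, "claw": 1}
    - {"linear": [-20, -140, 0], "twist": 0, "claw": 1}
    - {"linear": [-20, -140, 0], "twist": 0, "claw": 1}
    - {"linear": [-20, -140, 0], "twist": 0, "claw": 1}

```text
clock: 35.58
position: [0.3977, 0.083, 0.1958]
ee_rot: [0.0, 0.386, 0.923, 0.0]
contact_force: [0.5, -0.1, -0.5]
width: 0.0851
gripper_force: 0.0
```

```bash
python3 p.py
python3 - <<'E'
from h import *
s=shot('scene');t=shot('top')
m=np.vstack([np.hstack([cv2.resize(t,(400,300)),cv2.resize(s,(400,300))]),np.hstack([cv2.resize(a[y:y+45,x:x+60],(400,300),interpolation=cv2.INTER_CUBIC) for a,x,y in((t,135,225),(s,300,128))])])
cv2.imwrite('pics/m12.png',cv2.cvtColor(m,cv2.COLOR_RGB2BGR))
E
```

```text
[0.3977 0.083  0.1958] yaw 134.62 [ 0.5 -0.1 -0.5] [0.021 0.028 0.004] 0.0851 0.0 [ 0.03 -0.75]
```

View pics/m12.png

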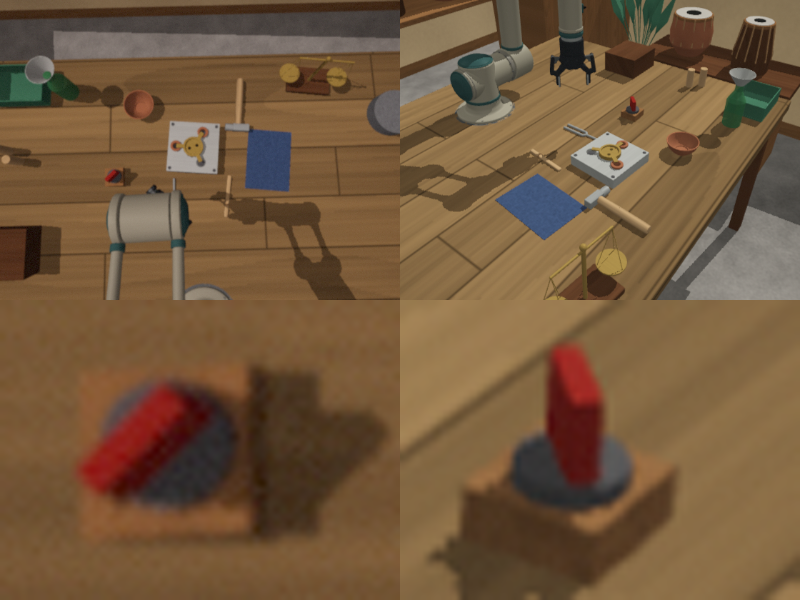

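The spanner stands upright in its rest, the mat is empty, and the ring is locked over the seated bushings. The other things look unmoved.

```bash
python3 -c "
from rig import manip
print(manip.sign_off())"
```

```text
the job is handed in; nothing more can be done
None
```

The job is handed in: both bushings present are pressed home, the ring is turned to its locked stop, and the spanner stands upright in its rest; the hand-in gave no verdict back.

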